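# Take the beacon without a lens out of the queue on the conveyor

### The arm

A 6-joint arm with a two-finger parallel gripper is mounted at the origin on the work surface. World frame = base frame: x ahead of the robot, y to its left, z up, the work surface at z = 0. Lengths are in mm, angles in rad, forces in N, time in s.
With the tool pointing down it reaches from about 350 to 775 mm from the base axis. Payload 7.3 kg.
Tool frame: the origin (TCP) lies midway between the tips of the shut fingers; the grasp point (between the pads) lies 19 mm behind it (bot.grip_depth is the distance from the TCP to the grasp point, in mm); z points along the fingers, x is the direction in which the jaws open and shut, and the axes are right-handed (so a half turn about z gives the same grasp; the last joint's range is limited). The gripper opens to 92 mm and grips with 3 to 60 N. Pads are 19 mm wide; open, the fingers measure 130 mm over their backs; the gripper's body (75 mm by 190 mm) begins 47 mm behind the grasp point.
Start: joints at [1.204, 0.342, 1.524, -0, 1.275, -0.146], TCP at [114.965, 512.281, 188.641] pointing down, gripper open.
Joint ranges: [-2.53, 2.53], [-0.77, 2.02], [0.04, 2.7], [-1, 4.14], [0.28, 2.66], [-3.11, 3.11]. Speed limits (rad/s): [2.57, 2.57, 3.14, 3.14, 3.14, 3.14].

### API

Orientations are given as [roll, pitch, yaw] about the fixed x, y, z axes, in that order (R = Rz(yaw) Ry(pitch) Rx(roll)).
In Python, from plant import bot gives the robot as it stands. The module is installed in compiled form; this text tells all that it offers.
- The arm moves only by the shell command python3 -m inch 'ROWS'. ROWS is JSON, a list that holds one entry, the list of rows, each a list of 7 numbers: the shift along the tool's x, y, z each as a share of 0.2 m, from -1 to 1, then the turn, a rotation vector about the tool's x, y, z each as a share of 45 degrees, from -1 to 1, then the closure, from -1 (fully open) to 1 (shut), so that 0 is half open. A call has exactly 10 rows; each row is the pose to reach, as a shift and turn from the pose commanded when the call began, along the tool's axes at that moment; what a row does not reach only later rows make up. A row lasts 1/8 s, in which the tool goes at most 62.5 mm and 10.7 degrees, less where a joint would pass 70% of its speed; a pose out of reach is approached as far as the arm can. A call with a number of a shift or a turn outside -1 to 1 is refused whole. A call with a gripper value outside its range is refused whole. The fingers move at their own pace and stop on an object; the grip force is fixed at half the most. Time passes only in rows, so rows that repeat a pose let the fingers close, or fill a call up. It gives the time, the measured TCP pose, the force and the opening at its end, in the units of the state.
- bot.get_obs(): the state, without advancing time (a new reading comes with each control period).
- bot.capture(name): name is "scene" or "top" or "wrist"; returns the picture (400x640x3 uint8, red, green, blue); there is no depth.
- bot.camera_params(name): a dict with "fx", "fy", "cx", "cy" (pixels), "R" (3x3) and "t" (3): a world point X has camera coordinates R X + t; the wrist camera has in their place "T_tool_cam" (4x4, takes a point from camera to tool coordinates, whose origin is the TCP and whose axes are the tool frame's). Camera axes: x right, y down, z forward; pixel columns grow to the right and rows downward; lengths in mm; the calibration is good to about 2 mm. The wrist camera is an equidistant fisheye: a pixel r from the principal point sees the ray r / f radians off the axis. A picture is of the moment at which its call begins: read the wrist's pose just before it. camera_params takes no time and is no camera call.
- bot.close_job(): hands the job in, once; it reports no verdict.
The state is a dict: "time": time; "joint_positions": joint angles; "dq": joint speeds; "tau": joint torques, N m; "tool_pos": TCP position; "tcp_rot": TCP orientation; "contact_force": force on the tool from outside, world axes, zero at the start; "moment": the same for the moment, N m; "grip_width": finger opening in mm.
Only numpy, scipy, OpenCV 4.12 (cv2) and the standard library are available. Lean on these libraries where they do the work, as an engineer would, in place of code of your own. Each camera call takes 0.05 s, during which the arm holds its last target.

### The job

One product in the queue on the stopped conveyor has no lens, and it stands too close between its two neighbours and the guide rails to be gripped. First stand both neighbours upright on the blue parking tray, then lift the bare base out and seat it flat in the round pocket of the rework nest, and finally return the two neighbours to the conveyor, each upright on the very spot it came from; the other beacon finishes where it is. Set everything down without dropping it, let no beacon fall over, and do not shift the multimeter, the screwdriver or the green terminal block.

Things in the scene. Friction and masses are not known exactly. Their poses are not given: they have to be found in the camera images.
- beacon_red_center (a point): signal beacon with a red lens standing on the conveyor, loose: round black base 40 mm in diameter, 25 mm high, on it a round red lens 36 mm in diameter, straight up to 68 mm, domed top at 80 mm. About 90 g. This point is on its axis, 40 mm above its underside; z up. Which beacon stands where differs from start to start.
- beacon_amber_center (a point): signal beacon with an amber lens standing on the conveyor, loose: round black base 40 mm in diameter, 25 mm high, on it a round amber lens 36 mm in diameter, straight up to 68 mm, domed top at 80 mm. About 90 g. This point is on its axis, 40 mm above its underside; z up. Which beacon stands where differs from start to start.
- beacon_blue_center (a point): signal beacon with a blue lens standing on the conveyor, loose: round black base 40 mm in diameter, 25 mm high, on it a round blue lens 36 mm in diameter, straight up to 68 mm, domed top at 80 mm. About 90 g. This point is on its axis, 40 mm above its underside; z up. Which beacon stands where differs from start to start.
- base_center (a point): the product without lens, loose: round black base 40 mm in diameter, 25 mm high, with a white round circuit board with yellow dots on top, about 50 g. It stands on the conveyor midway between two beacons, 50 mm from axis to axis (10 mm free on either side); its top is 3 mm below the guide rails. This point is its centre, 12.5 mm above its underside; z up.
- conveyor: stopped, fixed belt conveyor, 345 mm along its x, 76 mm wide. Origin on the deck under its centre, z up. Green belt 50 mm wide, top at z = 60 mm. Steel guide rails 4 mm thick, inner faces at y = +-26.5 mm, tops at z = 88 mm. Products stand over white marks: bare base at about x = -40 mm, neighbours at -90 and 10, the other beacon at 110. Motor beside it at +x, +y; photo eyes at x = 158, 111 mm high.
- tray_floor (a point): blue parking tray with a dark floor, fixed to the deck, 210 mm along its x axis by 140 mm along its y axis, inside 202 by 132 mm; rim 14 mm above the deck. This point is the centre of its inner floor, 5 mm above the deck; z up. Tray and rework nest may change sides.
- nest_pocket (a point): rework nest, a square steel plate 110 by 110 mm and 20 mm high fixed to the deck, with a round red-bottomed pocket 56 mm in diameter and 4 mm deep in the middle of its top. This point is the centre of the pocket's floor, 16 mm above the deck; z up.
- multimeter: yellow hand-held multimeter with black face lying on the deck, loose bystander, 150 mm along its x axis, 74 mm along y, 43 mm high over its dial. Origin at the centre of its underside.
- screwdriver: screwdriver with orange handle lying on the deck, loose bystander, 180 mm along its x axis. Origin under its middle.
- terminal: green terminal block lying on the deck, loose bystander, 34 mm along its x axis, 70 mm along y, 34 mm high. Origin at the centre of its underside.

How it is judged:
By the outcome, as a careful person would: the job done as asked, in the order asked, and still so for the second after the job is handed in, with the robot touching nothing.
It also fails if it takes over 123 s, if anything falls off the work surface, if the arm or the gripper's body presses on something with over 40 N, if the wrist force passes 120 N, or if a joint passes its speed limit or range.

## Working session

There is one attempt and no reset: what is moved stays moved. The work goes in short steps, Python scripts to look and compute and a shell command to move; the robot and the scene stay as the last step left them, time stands still between calls to the robot, and variables do not carry over. Pictures are saved under pics/ and viewed, and the job is handed in when it is done.

```bash
mkdir -p pics; ls; python3 - <<'E'
from plant import bot
import cv2
print(bot.get_obs())
for n in ["scene","top","wrist"]:
    im=bot.capture(n); cv2.imwrite(f"pics/{n}0.png",im[:,:,::-1])
    print(n,bot.camera_params(n))
E
```

```text
pics
{'time': 0.0, 'joint_positions': array([ 1.20399081e+00,  3.42707424e-01,  1.52503667e+00, -1.40117069e-06,
        1.27541821e+00, -1.46008283e-01]), 'dq': array([-1.15611784e-03,  4.13845736e-04, -8.69497060e-04,  3.18079159e-04,
        7.76941292e-05,  1.09278417e-03]), 'tau': array([ 1.09494482e-03, -4.31246996e+01, -2.44226038e+01,  7.19908183e-02,
        5.60121203e-02, -1.67094618e-04]), 'tool_pos': array([114.78717042, 511.8034973 , 187.94610451]), 'tcp_rot': array([-3.14136561e+00,  1.55314264e-03,  1.34999968e+00]), 'contact_force': array([-0.02246869, -0.57789521,  0.23115546]), 'moment': array([-0.03699286, -0.00720525, -0.01271678]), 'grip_width': 91.78398448791374}
scene {'fx': 506.3350033739773, 'fy': 506.3350033739773, 'cx': 317.2728597548381, 'cy': 200.38443926571483, 'R': array([[ 0.15136318,  0.98845255, -0.00712319],
       [ 0.65186988, -0.10523375, -0.75099369],
       [-0.74307123,  0.1090294 , -0.66027096]]), 't': array([-108.06516115, -324.75097333, 1750.93800183])}
top {'fx': 472.7215725939133, 'fy': 472.7215725939133, 'cx': 321.23227548159997, 'cy': 196.44340467625318, 'R': array([[-2.75050453e-02, -9.99620071e-01, -1.78476274e-03],
       [-9.96009697e-01,  2.75572593e-02, -8.48839290e-02],
       [ 8.49008623e-02, -5.57095325e-04, -9.96389248e-01]]), 't': array([  28.8680379 ,  616.57704263, 1023.25490104])}
wrist {'fx': 309.70691628693146, 'fy': 309.70691628693146, 'cx': 320.1472455682085, 'cy': 199.80179779015802, 'T_tool_cam': array([[ 9.99999316e-01, -1.03177876e-03,  5.50817290e-04,
        -4.36029727e-01],
       [ 8.53990583e-04,  9.65902981e-01,  2.58902883e-01,
        -6.99487685e+01],
       [-7.99166558e-04, -2.58902235e-01,  9.65903201e-01,
        -1.96041548e+02],
       [ 0.00000000e+00,  0.00000000e+00,  0.00000000e+00,
         1.00000000e+00]])}
```

View pics/top0.png

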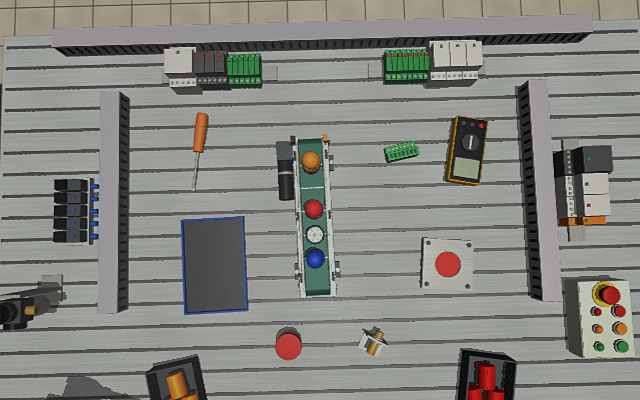

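View pics/scene0.png

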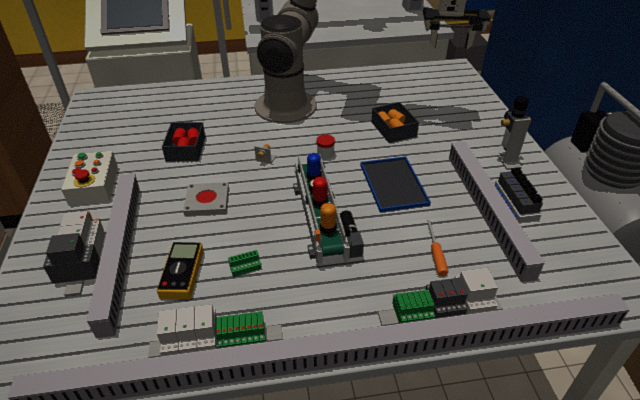

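View pics/wrist0.png

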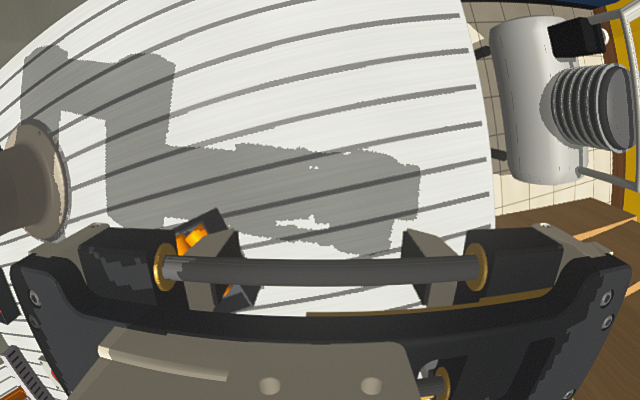

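```bash
cat > h.py <<'E'
import numpy as np, cv2
from plant import bot
from scipy.spatial.transform import Rotation as Ro
def ray(cam,px,pose=None):
    p=bot.camera_params(cam)
    px=np.atleast_2d(np.array(px,float))
    x=(px[:,0]-p['cx'])/p['fx'];y=(px[:,1]-p['cy'])/p['fy']
    if cam!='wrist':
        R=np.array(p['R']);t=np.array(p['t'])
        d=np.c_[x,y,np.ones(len(x))]@R
        return -R.T@t,d
    th=np.hypot(x,y)+1e-12
    d=np.c_[np.sin(th)*x/th,np.sin(th)*y/th,np.cos(th)]
    T=np.array(p['T_tool_cam']); W=np.eye(4);W[:3,:3]=Ro.from_euler('xyz',pose[1]).as_matrix();W[:3,3]=pose[0]
    M=W@T
    return M[:3,3],d@M[:3,:3].T
def plane(cam,px,z,pose=None):
    c,d=ray(cam,px,pose); return c+d*((z-c[2])/d[:,2])[:,None]
def hsv(im): return cv2.cvtColor(im,cv2.COLOR_RGB2HSV)
MASK={'red':[((0,130,60),(6,255,255)),((174,130,60),(180,255,255))],'amber':[((9,130,80),(22,255,255))],
 'blue':[((108,130,60),(128,255,255))],'green':[((65,80,40),(90,255,255))]}
def mask(im,c):
    h=hsv(im);m=0
    for a,b in MASK[c]: m=m|cv2.inRange(h,a,b)
    return m
def blobs(im,c,amin=30):
    cs,_=cv2.findContours(mask(im,c),cv2.RETR_EXTERNAL,cv2.CHAIN_APPROX_NONE)
    out=[]
    for k in cs:
        a=cv2.contourArea(k)
        if a>amin: out.append((a,k))
    return sorted(out,key=lambda t:-t[0])
E
python3 - <<'E'
from h import *
im=cv2.imread('pics/top0.png')[:,:,::-1].copy()
print(ray('top',[320,200])[0])
for c in MASK:
    for a,k in blobs(im,c):
        (x,y),r=cv2.minEnclosingCircle(k); m=cv2.moments(k)
        cen=[m['m10']/m['m00'],m['m01']/m['m00']]
        print(c,a,np.round([x,y,r],1),np.round(cen,1),*[np.round(plane('top',cen,z)[0],1) for z in (0,16,60,125)])
cv2.imwrite('pics/z0.png',cv2.resize(im[120:310,150:500,::-1],None,fx=2.28,fy=2.28,interpolation=cv2.INTER_CUBIC))
E
```

```text
[ 528.03550646   12.43594717 1071.94918571]
red 700.0 [485.  385.2  22.7] [485.  384.2] [ 195. -337.    0.] [ 199.9 -331.7   16. ] [ 213.6 -317.4   60. ] [ 233.8 -296.2  125. ]
red 509.5 [287.9 346.3  13.3] [288.  346.2] [288.4  94.7   0. ] [292.   93.4  16. ] [301.8  90.1  60. ] [316.4  85.1 125. ]
red 446.0 [447.  263.8  12.4] [447.2 263.9] [ 459.5 -266.9    0. ] [ 460.5 -262.7   16. ] [ 463.3 -251.2   60. ] [ 467.5 -234.3  125. ]
red 235.5 [313.2 208.9   9.4] [313.4 208.4] [592.6  30.4   0. ] [591.6  30.2  16. ] [589.   29.4  60. ] [585.   28.3 125. ]
red 221.5 [610.9 294.9   9.1] [610.7 295.1] [ 380.4 -628.4    0. ] [ 382.6 -618.8   16. ] [ 388.7 -592.5   60. ] [ 397.6 -553.7  125. ]
red 77.5 [619.5 311.    5.6] [619.7 311. ] [ 345.  -645.7    0. ] [ 347.7 -635.8   16. ] [ 355.2 -608.8   60. ] [ 366.3 -568.9  125. ]
red 32.0 [597.  311.6   3.6] [597.  311.7] [ 344.9 -595.     0. ] [ 347.6 -586.    16. ] [ 355.1 -561.    60. ] [ 366.2 -524.2  125. ]
amber 429.5 [181.5 388.   19. ] [177.9 386.8] [207.6 338.8   0. ] [212.4 333.9  16. ] [225.5 320.5  60. ] [245.  300.7 125. ]
amber 3
[... 2296 characters left out ...]
 ] [ 873.3 -183.7   60. ] [ 851.1 -171.1  125. ]
green 255.5 [312.5 199.   15.2] [312.3 195.3] [622.6  32.1   0. ] [621.2  31.8  16. ] [617.3  31.   60. ] [611.6  29.8 125. ]
green 208.5 [313.5 222.5  14.9] [313.7 221.8] [562.2  30.5   0. ] [561.7  30.2  16. ] [560.3  29.5  60. ] [558.2  28.4 125. ]
green 162.5 [315.  245.5  15.3] [315.8 245.7] [508.3  27.2   0. ] [508.6  26.9  16. ] [509.4  26.3  60. ] [510.6  25.4 125. ]
green 73.5 [622.3 346.3   5.4] [622.5 346.3] [ 268.2 -645.6    0. ] [ 272.1 -635.8   16. ] [ 282.8 -608.8   60. ] [ 298.5 -568.9  125. ]
green 31.0 [600.  346.5   3.6] [599.9 346.5] [ 269.  -595.6    0. ] [ 272.8 -586.5   16. ] [ 283.5 -561.6   60. ] [ 299.2 -524.7  125. ]
```

View pics/z0.png

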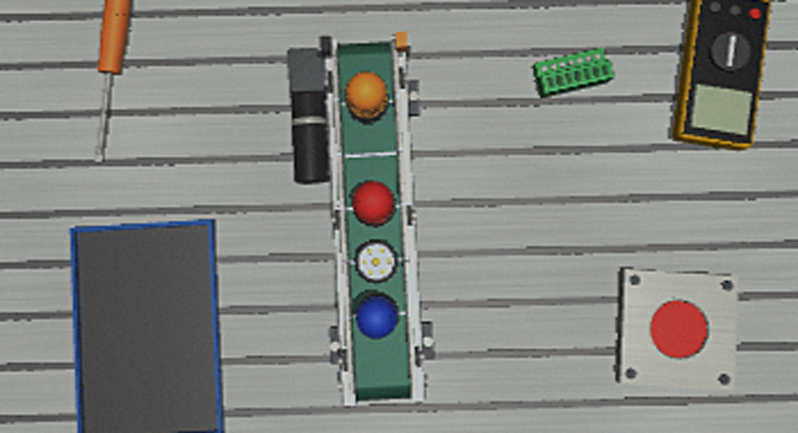

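```bash
python3 -m inch '[[[-0.1,0.12,-0.01,0,0,0,-1],[-0.25,0.3,-0.02,0,0,0,-1],[-0.4,0.5,-0.04,0,0,0,-1],[-0.55,0.7,-0.05,0,0,0,-1],[-0.64,0.835,-0.05,0,0,0,-1],[-0.75,0.98,-0.05,0,0,0,-1],[-0.75,0.98,-0.05,0,0,0,-1],[-0.75,0.98,-0.05,0,0,0,-1],[-0.75,0.98,-0.05,0,0,0,-1],[-0.75,0.98,-0.05,0,0,0,-1]]]'
python3 -m inch '[[[-0.1,0.13,-0.02,0,0,0,-1],[-0.25,0.33,-0.04,0,0,0,-1],[-0.4,0.5,-0.06,0,0,0,-1],[-0.55,0.7,-0.08,0,0,0,-1],[-0.68,0.85,-0.1,0,0,0,-1],[-0.75,0.98,-0.1,0,0,0,-1],[-0.75,0.98,-0.1,0,0,0,-1],[-0.75,0.98,-0.1,0,0,0,-1],[-0.75,0.98,-0.1,0,0,0,-1],[-0.75,0.98,-0.1,0,0,0,-1]]]'
python3 -m inch '[[[-0.1,0.13,0,0,0,-0.1,-1],[-0.25,0.33,0,0,0,-0.2,-1],[-0.4,0.5,0,0,0,-0.3,-1],[-0.42,0.55,0,0,0,-0.305,-1],[-0.42,0.55,0,0,0,-0.305,-1],[-0.42,0.55,0,0,0,-0.305,-1],[-0.42,0.55,0,0,0,-0.305,-1],[-0.42,0.55,0,0,0,-0.305,-1],[-0.42,0.55,0,0,0,-0.305,-1],[-0.42,0.55,0,0,0,-0.305,-1]]]'
python3 - <<'E'
from h import *
o=bot.get_obs();im=bot.capture('wrist');cv2.imwrite('pics/w1.png',im[:,:,::-1])
print(o['time'],o['tool_pos'],o['tcp_rot'],o['joint_positions'])
np.save('w1.npy',np.r_[o['tool_pos'],o['tcp_rot']])
E
```

```text
time: 1.4
tool_pos: [272.8, 323.5, 198.5]
tcp_rot: [-3.141, 0.0, 1.351]
contact_force: [0.1, -0.5, -0.2]
grip_width: 91.9
time: 2.65
tool_pos: [431.3, 134.4, 218.7]
tcp_rot: [3.141, -0.0, 1.351]
contact_force: [-0.2, 0.1, 1.1]
grip_width: 91.7
time: 3.9
tool_pos: [520.6, 27.7, 218.7]
tcp_rot: [3.142, -0.0, 1.59]
contact_force: [0.2, -0.1, -0.2]
grip_width: 91.6
3.9 [520.62953331  27.73902804 218.65071032] [ 3.14151674e+00 -7.54568608e-05  1.58962998e+00] [-9.38953778e-02  3.13118054e-01  1.48166808e+00  8.56580942e-05
  1.34673958e+00 -1.68354439e+00]
```

View pics/w1.png

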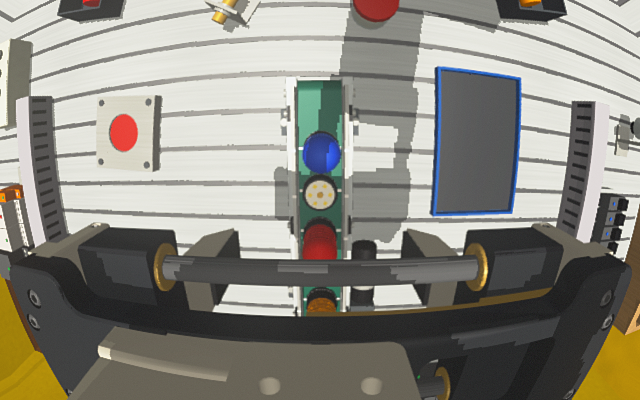

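```bash
python3 - <<'E'
from h import *
P=np.load('w1.npy');pose=(P[:3],P[3:])
im=cv2.imread('pics/w1.png')[:,:,::-1].copy();top=cv2.imread('pics/top0.png')[:,:,::-1].copy()
def circ(pts):
    A=np.c_[pts,np.ones(len(pts))];b=(pts**2).sum(1);s=np.linalg.lstsq(A,b,rcond=None)[0]
    c=s[:2]/2;return c,np.sqrt(s[2]+c@c)
# white board
for cam,I,p,box in (('wrist',im,pose,(295,175,345,215)),('top',top,None,(300,220,330,248))):
    x0,y0,x1,y1=box;h=hsv(I)[y0:y1,x0:x1]
    m=cv2.inRange(h,(0,0,130),(60,140,255)); m[:, :]=m
    cs,_=cv2.findContours(m,cv2.RETR_EXTERNAL,cv2.CHAIN_APPROX_NONE)
    for k in cs:
        if cv2.contourArea(k)<60: continue
        w=plane(cam,k[:,0]+np.array([x0,y0]),85,p)[:,:2]; print(cam,'board',cv2.contourArea(k),circ(w),np.mean(w,0))
    for k in [k for a,k in blobs(I,'red',100)]:
        w=plane(cam,k[:,0],16,p)[:,:2]; print(cam,'red16',circ(w))
    for k in [k for a,k in blobs(I,'blue',1000)]:
        w=plane(cam,k[:,0],14,p)[:,:2].astype(np.float32); print(cam,'tray',cv2.minAreaRect(w))
    # rails/belt: green pixels edges
    g=mask(I,'green'); 
    L=[];Rr=[]
    rows=range(85,135) if cam=='wrist' else list(range(140,290))
    for v in rows:
        us=np.nonzero(g[v,285:345])[0]+285
        if len(us)>12: L.append((us.min()-.5,v));Rr.append((us.max()+.5,v))
    for nm,E in (('L',L),('R',Rr)):
        w=plane(cam,E,60,p); f=np.polyfit(w[:,0],w[:,1],1); r=w[:,1]-np.polyval(f,w[:,0]); ok=abs(r)<2; f=np.polyfit(w[ok,0],w[ok,1],1); print(cam,nm,f,np.polyval(f,535),r.std())
E
```

```text
wrist board 611.0 (array([533.12366448,  27.20073228]), np.float64(15.546988678665517)) [533.07350717  27.16813638]
wrist red16 (array([621.57588964,  28.37516636]), np.float64(26.094669848362344))
wrist red16 (array([ 459.89891594, -264.08721053]), np.float64(26.138626227433495))
wrist red16 (array([295.67877653,  96.92505456]), np.float64(23.06006659279272))
wrist tray ((472.2283630371094, 253.2667694091797), (208.63421630859375, 143.3734893798828), 1.9066447019577026)
wrist tray ((496.0957946777344, 28.375625610351562), (48.99802780151367, 48.97465896606445), 46.18422317504883)
wrist L [ 0.02086264 -8.56553794] 2.595971829851756 0.289395273451552
wrist R [ 0.05124155 27.20660571] 54.62083375164245 0.30212020367238074
top red16 (array([ 201.95192623, -331.82819658]), np.float64(34.356378733493685))
top red16 (array([292.04482791,  93.44586232]), np.float64(27.4995720657966))
top red16 (array([ 460.57077968, -262.69805973]), np.float64(26.286834600281175))
top red16 (array([591.55672865,  30.11931188]), np.float64(19.44963044547975))
top red16 (array([ 382.68319012, -618.83315683]), np.float64(18.381610580421615))
top tray ((472.9932861328125, 254.90235900878906), (209.60552978515625, 139.90533447265625), 1.912386178970337)
top L [2.66732439e-02 3.88346021e+01] 53.104787548865666 0.8191125759967763
top R [  0.02741105 -10.73971558] 3.9251937632375817 1.5879475462460273
```

```bash
python3 - <<'E'
from h import *
P=np.load('w1.npy');pose=(P[:3],P[3:])
im=cv2.imread('pics/w1.png')[:,:,::-1].copy();top=cv2.imread('pics/top0.png')[:,:,::-1].copy()
sc=cv2.imread('pics/scene0.png')[:,:,::-1].copy()
c,_=ray('wrist',[320,200],pose);print('wcam',c)
cx={'blue':483.1,'red':583.1,'amber':683}
def bear(cam,I,p,col,sel):
    k=[k for a,k in blobs(I,col,40) if sel(*np.mean(k[:,0],0))][0]
    c,d=ray(cam,k[:,0].astype(float),p); 
    return c,d,k
for col,sel in (('blue',lambda u,v:290<u<350 and v<180),('red',lambda u,v:290<u<350 and 215<v<260),('amber',lambda u,v:290<u<350 and v>280)):
    try:
        c,d,k=bear('wrist',im,pose,col,sel)
        s=d[:,1]/d[:,0]; b=(np.arctan(s.min())+np.arctan(s.max()))/2
        print(col,'w y at x',cx[col],c[1]+np.tan(b)*(cx[col]-c[0]), cv2.boundingRect(k))
    except Exception as e: print(col,e)
for col,sel in (('blue',lambda u,v:295<u<340 and 120<v<200),('red',lambda u,v:305<u<340 and 170<v<220),('amber',lambda u,v:315<u<345 and 190<v<230)):
    c,d,k=bear('scene',sc,None,col,sel)
    s=d[:,1]/d[:,0]; b=(np.arctan(s.min())+np.arctan(s.max()))/2
    print(col,'scene y at x',cx[col],c[1]+np.tan(b)*(cx[col]-c[0]),cv2.boundingRect(k))
I=top[215:255,295:335]
h=hsv(I); print(h[19,10:32])
E
```

```text
wcam [450.591042    26.05962193 414.68751177]
blue w y at x 483.1 27.676617687578638 (303, 134, 38, 40)
red w y at x 583.1 27.992994233373974 (302, 224, 35, 36)
amber list index out of range
blue scene y at x 483.1 25.08986804619417 (307, 153, 13, 9)
red scene y at x 583.1 26.190575234791766 (313, 176, 14, 25)
amber scene y at x 683 30.55963073165333 (321, 203, 15, 14)
[[ 38  15  68]
 [160  16  47]
 [110  22 141]
 [ 68  10 202]
 [ 32 137 179]
 [ 33  72 195]
 [110  28 212]
 [104  18 186]
 [ 26 115 144]
 [ 26 166 192]
 [ 26 164 188]
 [ 25  93 186]
 [109  32 215]
 [ 90   9 194]
 [ 33  85 196]
 [ 32 151 188]
 [ 34  67 186]
 [114  24 203]
 [  9  41  44]
 [ 84  41  87]
 [ 84  40 160]
 [ 53  29  79]]
```

```bash
python3 -m inch '[[[0,0.1,0.1,0,0,0,-1],[0,0.2,0.2,0,0,0,-1],[-0.0045,0.31,0.27,0,0,0,-1],[-0.0045,0.31,0.27,0,0,0,-1],[-0.0045,0.31,0.27,0,0,0,-1],[-0.0045,0.31,0.27,0,0,0,-1],[-0.0045,0.31,0.27,0,0,0,-1],[-0.0045,0.31,0.27,0,0,0,-1],[-0.0045,0.31,0.27,0,0,0,-1],[-0.0045,0.31,0.27,0,0,0,-1]]]'
cat >> h.py <<'E'
def snap(name):
    o=bot.get_obs();im=bot.capture('wrist');cv2.imwrite(f'pics/{name}.png',im[:,:,::-1]);np.save(name+'.npy',np.r_[o['tool_pos'],o['tcp_rot']])
    print(o['time'],np.round(o['tool_pos'],2),np.round(o['tcp_rot'],4),np.round(o['contact_force'],1),round(o['grip_width'],1))
    return im
def load(name):
    P=np.load(name+'.npy');return cv2.imread(f'pics/{name}.png')[:,:,::-1].copy(),(P[:3],P[3:])
def circ(pts):
    A=np.c_[pts,np.ones(len(pts))];b=(pts**2).sum(1);s=np.linalg.lstsq(A,b,rcond=None)[0]
    c=s[:2]/2;return c,np.sqrt(s[2]+c@c)
E
python3 -c "
from h import *
snap('w2')"
```

```text
time: 5.2
tool_pos: [582.7, 27.9, 164.6]
tcp_rot: [3.142, -0.0, 1.59]
contact_force: [0.7, -0.2, 0.1]
grip_width: 91.8
5.2 [582.67  27.91 164.64] [ 3.1416e+00 -1.0000e-04  1.5895e+00] [ 0.7 -0.2  0.1] 91.8
```

View pics/w2.png

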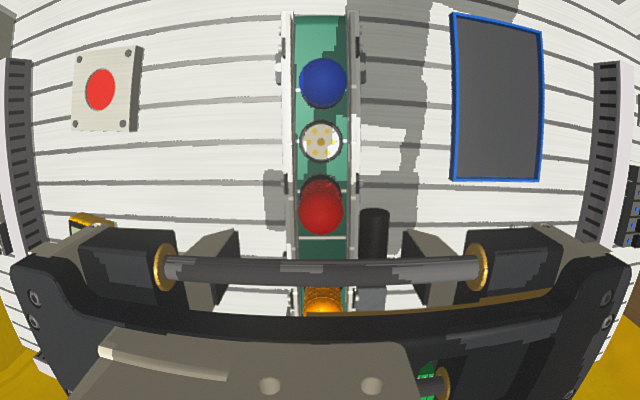

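```bash
python3 - <<'E'
from h import *
im,pose=load('w2')
c,_=ray('wrist',[320,200],pose);print(c)
for col,sel in (('blue',lambda u,v:290<u<350 and v<180),('red',lambda u,v:290<u<350 and 150<v<260)):
    k=[k for a,k in blobs(im,col,100) if sel(*np.mean(k[:,0],0))][0]
    _,d=ray('wrist',k[:,0].astype(float),pose)
    s=d[:,1]/d[:,0]
    X=533.3+(50 if col=='red' else -50)
    print(col,cv2.boundingRect(k),c[1],'bearing y' , c[1]+np.tan((np.arctan(s.min())+np.arctan(s.max()))/2)*(X-c[0]), 'dome far/near', )
    # dome top sphere-ish: cyl edge circle at z=128 r18; edges
    kk=k[:,0]; 
    for z in (128,): 
        w=plane('wrist',kk.astype(float),z,pose); print('y range at z',w[:,1].min(),w[:,1].max(),(w[:,1].min()+w[:,1].max())/2,'x',w[:,0].min(),w[:,0].max())
x0,y0=298,118
h=hsv(im)[y0:168,x0:346]; m=cv2.inRange(h,(0,0,110),(60,150,255)) if 0 else cv2.inRange(h[:,:,2],100,255)
# component containing center
n,l=cv2.connectedComponents(m); lab=l[142-y0,320-x0] or l[145-y0,325-x0]
cs,_=cv2.findContours((l==lab).astype(np.uint8),cv2.RETR_EXTERNAL,cv2.CHAIN_APPROX_NONE)
k=max(cs,key=cv2.contourArea);print(cv2.boundingRect(k),cv2.contourArea(k))
w=plane('wrist',k[:,0]+np.array([x0,y0]),85,pose)[:,:2];print(circ(w))
cv2.imwrite('pics/z2.png',cv2.resize(im[50:260,260:400,::-1],None,fx=2.8,fy=2.8,interpolation=cv2.INTER_CUBIC))
E
```

```text
[512.63330196  26.24102382 360.68198422]
blue (299, 58, 48, 49) 26.241023816735005 bearing y 27.548250666109816 dome far/near
y range at z 10.26429451712636 45.12862762980481 27.696461073465585 x 466.4310424527343 503.1065327114313
red (298, 180, 46, 55) 26.241023816735005 bearing y 27.93445877102498 dome far/near
y range at z 10.309675424392674 45.73411226868751 28.02189384654009 x 559.2991529700972 603.5789222680226
(0, 0, 42, 50) 1366.0
(array([533.65784105,  23.31541387]), np.float64(18.88626250773189))
```

View pics/z2.png

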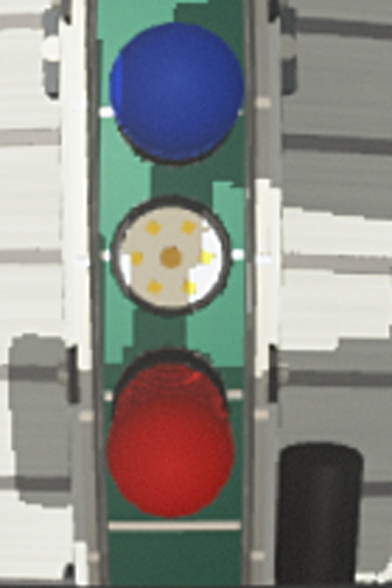

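```bash
python3 -m inch '[[[0,0.009,0.1,0,0,0,-1],[0,0.009,0.2,0,0,0,-1],[0,0.009,0.3,0,0,0,-1],[0,0.009,0.34,0,0,0,-1],[0,0.009,0.358,0,0,0,-1],[0,0.009,0.358,0,0,0,-1],[0,0.009,0.358,0,0,0,-1],[0,0.009,0.358,0,0,0,0],[0,0.009,0.358,0,0,0,0.3],[0,0.009,0.358,0,0,0,1]]]'; python3 -m inch '[[[0,0,0,0,0,0,1],[0,0,0,0,0,0,1],[0,0,0,0,0,0,1],[0,0,0,0,0,0,1],[0,0,-0.02,0,0,0,1],[0,0,-0.06,0,0,0,1],[0,0,-0.15,0,0,0,1],[0,0,-0.25,0,0,0,1],[0,0,-0.3,0,0,0,1],[0,0,-0.3,0,0,0,1]]]'
python3 -c "
from h import *
snap('w3')"
```

```text
time: 6.5
tool_pos: [584.5, 28.0, 93.1]
tcp_rot: [3.141, -0.0, 1.59]
contact_force: [-0.1, -0.4, -0.2]
grip_width: 66.6
time: 7.75
tool_pos: [584.9, 27.9, 153.8]
tcp_rot: [3.14, 0.0, 1.59]
contact_force: [0.1, -0.0, -0.4]
grip_width: 34.5
7.75 [584.91  27.93 153.82] [3.1398e+00 1.0000e-04 1.5895e+00] [ 0.1 -0.  -0.4] 34.5
```

View pics/w3.png

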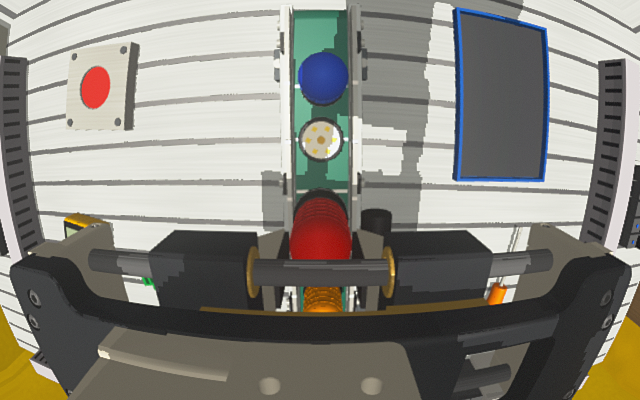

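```bash
python3 -m inch '[[[0.05,-0.02,0,0,0,0,1],[0.15,-0.06,0,0,0,0,1],[0.3,-0.1,0,0,0,0,1],[0.45,-0.15,0,0,0,0,1],[0.6,-0.2,0,0,0,0,1],[0.75,-0.25,0,0,0,0,1],[0.87,-0.28,0,0,0,0,1],[0.93,-0.28,0,0,0,0,1],[0.95,-0.28,0,0,0,0,1],[0.95,-0.28,0,0,0,0,1]]]'; python3 -m inch '[[[0.06,0,0.02,0,0,0,1],[0.13,0,0.08,0,0,0,1],[0.17,0,0.18,0,0,0,1],[0.185,0,0.28,0,0,0,1],[0.185,0,0.38,0,0,0,1],[0.185,0,0.46,0,0,0,1],[0.185,0,0.52,0,0,0,1],[0.185,0,0.55,0,0,0,1],[0.185,0,0.565,0,0,0,1],[0.185,0,0.57,0,0,0,1]]]'
python3 -c "
from h import *
snap('w4')"
```

```text
time: 9.05
tool_pos: [525.0, 216.7, 152.9]
tcp_rot: [-3.141, 0.0, 1.59]
contact_force: [-0.2, 0.9, -0.7]
grip_width: 34.0
time: 10.3
tool_pos: [524.6, 254.0, 39.4]
tcp_rot: [3.141, -0.0, 1.589]
contact_force: [-0.8, -0.3, -0.8]
grip_width: 34.7
10.3 [524.57 253.96  39.36] [ 3.1408e+00 -3.0000e-04  1.5895e+00] [-0.8 -0.3 -0.8] 34.7
```

View pics/w4.png

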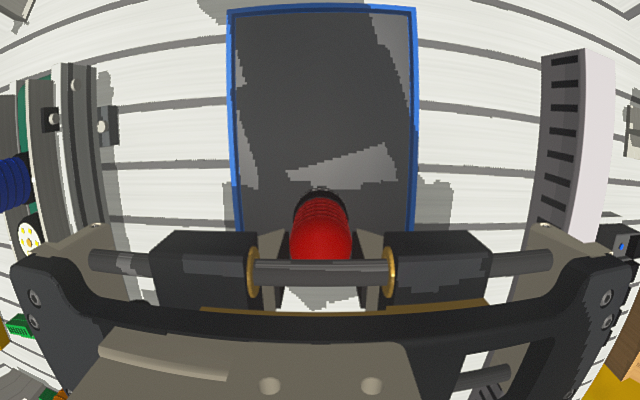

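```bash
python3 -m inch '[[[0,0,0.002,0,0,0,1],[0,0,0.003,0,0,0,1],[0,0,0.004,0,0,0,1],[0,0,0.005,0,0,0,1],[0,0,0.0055,0,0,0,1],[0,0,0.006,0,0,0,1],[0,0,0.006,0,0,0,1],[0,0,0.006,0,0,0,1],[0,0,0.006,0,0,0,1],[0,0,0.006,0,0,0,1]]]'
```

```text
time: 11.6
tool_pos: [524.2, 253.9, 37.8]
tcp_rot: [3.142, -0.0, 1.59]
contact_force: [0.0, 0.1, -2.0]
grip_width: 34.9
```

```bash
python3 -m inch '[[[0,0,0.001,0,0,0,1],[0,0,0.002,0,0,0,1],[0,0,0.003,0,0,0,1],[0,0,0.004,0,0,0,1],[0,0,0.005,0,0,0,1],[0,0,0.006,0,0,0,1],[0,0,0.006,0,0,0,1],[0,0,0.006,0,0,0,1],[0,0,0.006,0,0,0,1],[0,0,0.006,0,0,0,1]]]'; python3 -c "
from h import *
o=bot.get_obs();print(o['contact_force'],o['tool_pos'])"
```

```text
time: 12.85
tool_pos: [524.4, 254.0, 37.0]
tcp_rot: [3.141, -0.0, 1.59]
contact_force: [-1.3, -0.8, 5.0]
grip_width: 34.4
[-1.30698075 -0.75058682  4.95162301] [524.41197658 253.95368783  36.9600884 ]
```

```bash
python3 -m inch '[[[0,0,0,0,0,0,0.1],[0,0,0,0,0,0,-0.2],[0,0,0,0,0,0,-0.5],[0,0,0,0,0,0,-1],[0,0,-0.02,0,0,0,-1],[0,0,-0.1,0,0,0,-1],[0,0,-0.25,0,0,0,-1],[0,0,-0.45,0,0,0,-1],[0,0,-0.57,0,0,0,-1],[0,0,-0.6,0,0,0,-1]]]'; python3 -c "
from h import *
snap('w5')"
```

```text
time: 14.1
tool_pos: [525.3, 254.2, 159.4]
tcp_rot: [3.137, -0.001, 1.59]
contact_force: [-0.5, 0.5, -1.5]
grip_width: 92.0
14.1 [525.3  254.23 159.44] [ 3.1371e+00 -1.4000e-03  1.5896e+00] [-0.5  0.5 -1.5] 92.0
```

View pics/w5.png

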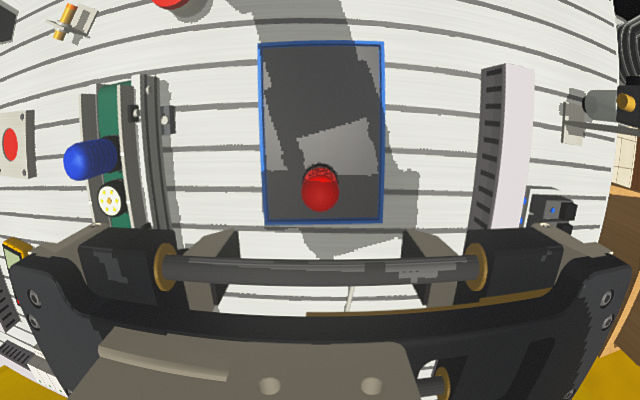

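```bash
python3 -m inch '[[[-0.06,-0.02,0,0,0,0,-1],[-0.18,-0.06,0,0,0,0,-1],[-0.33,-0.1,0,0,0,0,-1],[-0.5,-0.15,0,0,0,0,-1],[-0.65,-0.18,0,0,0,0,-1],[-0.8,-0.2,0,0,0,0,-1],[-0.9,-0.221,0,0,0,0,-1],[-1,-0.221,0,0,0,0,-1],[-1,-0.221,0,0,0,0,-1],[-1,-0.221,0,0,0,0,-1]]]'; python3 -m inch '[[[-0.06,0,0,0,0,0,-1],[-0.11,0,0,0,0,0,-1],[-0.127,0,0,0,0,0,-1],[-0.127,0,0,0,0,0,-1],[-0.127,0,0,0,0,0,-1],[-0.127,0,0,0,0,0,-1],[-0.127,0,0,0,0,0,-1],[-0.127,0,0,0,0,0,-1],[-0.127,0,0,0,0,0,-1],[-0.127,0,0,0,0,0,-1]]]'; python3 -c "
from h import *
snap('w6')
im,pose=load('w6')
for a,k in blobs(im,'blue',300):
    w=plane('wrist',k[:,0].astype(float),128,pose);print(cv2.boundingRect(k),w.min(0),w.max(0),(w.min(0)+w.max(0))/2)"
```

```text
time: 15.4
tool_pos: [483.2, 53.2, 156.0]
tcp_rot: [-3.14, -0.0, 1.589]
contact_force: [-0.7, 0.2, 0.6]
grip_width: 92.0
time: 16.65
tool_pos: [484.3, 27.7, 156.6]
tcp_rot: [3.142, -0.0, 1.59]
contact_force: [0.2, -0.1, 0.0]
grip_width: 91.9
16.65 [484.26  27.69 156.61] [ 3.1416e+00 -1.0000e-04  1.5895e+00] [ 0.2 -0.1  0. ] 91.9
(297, 179, 47, 55) [458.53029586   9.88309929 128.        ] [501.22790025  44.9967416  128.        ] [479.87909806  27.43992045 128.        ]
(445, 89, 101, 157) [382.24380374 127.15507175 128.        ] [511.83795729 224.96951674 128.        ] [447.04088051 176.06229424 128.        ]
```

View pics/w6.png

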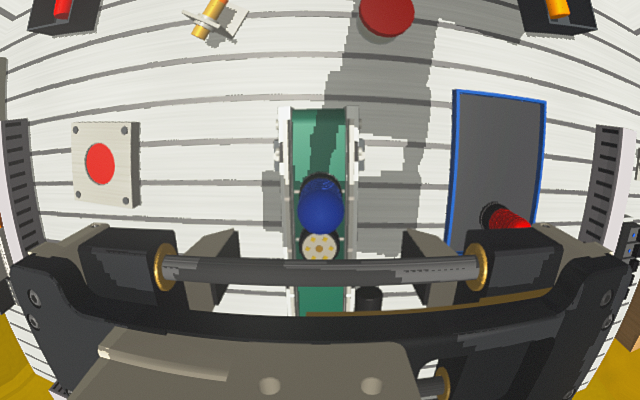

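```bash
python3 -m inch '[[[0,-0.004,0.08,0,0,0,-1],[0,-0.004,0.18,0,0,0,-1],[0,-0.004,0.26,0,0,0,-1],[0,-0.004,0.3,0,0,0,-1],[0,-0.004,0.318,0,0,0,-1],[0,-0.004,0.318,0,0,0,-1],[0,-0.004,0.318,0,0,0,-1],[0,-0.004,0.318,0,0,0,0],[0,-0.004,0.318,0,0,0,0.3],[0,-0.004,0.318,0,0,0,1]]]'; python3 -m inch '[[[0,0,0,0,0,0,1],[0,0,0,0,0,0,1],[0,0,0,0,0,0,1],[0,0,0,0,0,0,1],[0,0,-0.02,0,0,0,1],[0,0,-0.06,0,0,0,1],[0,0,-0.15,0,0,0,1],[0,0,-0.25,0,0,0,1],[0,0,-0.3,0,0,0,1],[0,0,-0.3,0,0,0,1]]]'
python3 -c "
from h import *
snap('w7')"
```

```text
time: 17.95
tool_pos: [483.5, 27.7, 93.1]
tcp_rot: [3.141, -0.0, 1.59]
contact_force: [0.6, 0.4, -0.7]
grip_width: 66.3
time: 19.2
tool_pos: [483.9, 27.7, 153.6]
tcp_rot: [3.14, 0.0, 1.59]
contact_force: [0.2, 0.3, -1.1]
grip_width: 34.4
19.2 [483.87  27.66 153.65] [3.1400e+00 1.0000e-04 1.5896e+00] [ 0.2  0.3 -1.1] 34.4
```

View pics/w7.png

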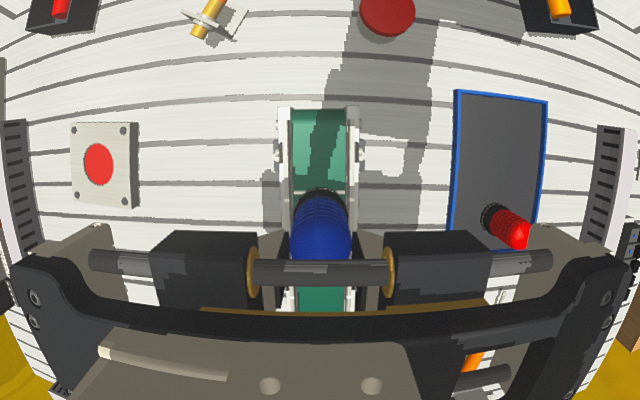

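```bash
python3 -m inch '[[[0.05,-0.02,0,0,0,0,1],[0.15,-0.06,0,0,0,0,1],[0.3,-0.1,0,0,0,0,1],[0.45,-0.15,0,0,0,0,1],[0.6,-0.2,0,0,0,0,1],[0.75,-0.25,0,0,0,0,1],[0.87,-0.296,0,0,0,0,1],[0.93,-0.296,0,0,0,0,1],[0.95,-0.296,0,0,0,0,1],[0.95,-0.296,0,0,0,0,1]]]'; python3 -m inch '[[[0.06,0,0.02,0,0,0,1],[0.13,0,0.08,0,0,0,1],[0.17,0,0.18,0,0,0,1],[0.187,0,0.28,0,0,0,1],[0.187,0,0.38,0,0,0,1],[0.187,0,0.46,0,0,0,1],[0.187,0,0.52,0,0,0,1],[0.187,0,0.55,0,0,0,1],[0.187,0,0.565,0,0,0,1],[0.187,0,0.573,0,0,0,1]]]'
python3 -m inch '[[[0,0,0,0,0,0,1],[0,0,0.001,0,0,0,1],[0,0,0.002,0,0,0,1],[0,0,0.003,0,0,0,1],[0,0,0.004,0,0,0,1],[0,0,0.005,0,0,0,1],[0,0,0.006,0,0,0,1],[0,0,0.007,0,0,0,1],[0,0,0.008,0,0,0,1],[0,0,0.008,0,0,0,1]]]'
```

```text
time: 20.5
tool_pos: [420.9, 216.2, 152.8]
tcp_rot: [-3.141, 0.0, 1.589]
contact_force: [-0.5, 0.9, -1.2]
grip_width: 34.7
time: 21.75
tool_pos: [420.3, 254.0, 38.6]
tcp_rot: [3.141, -0.0, 1.589]
contact_force: [0.2, 0.6, -1.0]
grip_width: 34.8
time: 23.0
tool_pos: [420.1, 254.0, 37.0]
tcp_rot: [3.141, -0.0, 1.59]
contact_force: [-0.3, -0.4, 1.9]
grip_width: 34.8
```

```bash
python3 -m inch '[[[0,0,0.001,0,0,0,1],[0,0,0.001,0,0,0,0.1],[0,0,0.001,0,0,0,-0.3],[0,0,0,0,0,0,-1],[0,0,0,0,0,0,-1],[0,0,-0.1,0,0,0,-1],[0,0,-0.25,0,0,0,-1],[0,0,-0.45,0,0,0,-1],[0,0,-0.57,0,0,0,-1],[0,0,-0.6,0,0,0,-1]]]'; python3 -c "
from h import *
snap('w8')"
```

```text
time: 24.25
tool_pos: [420.8, 254.2, 158.2]
tcp_rot: [3.139, -0.001, 1.59]
contact_force: [0.2, -1.2, -0.6]
grip_width: 91.6
24.25 [420.78 254.23 158.18] [ 3.1387e+00 -1.2000e-03  1.5896e+00] [ 0.2 -1.2 -0.6] 91.6
```

View pics/w8.png

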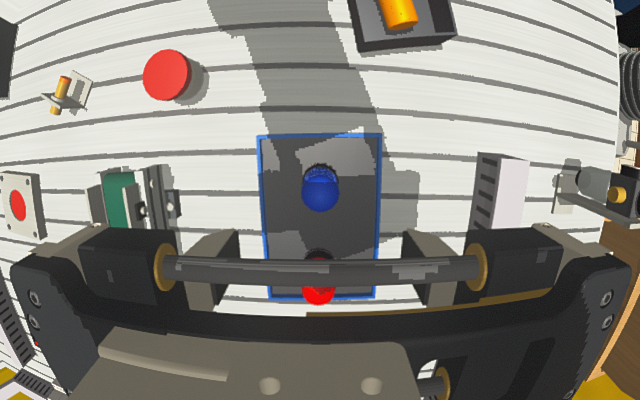

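```bash
python3 -m inch '[[[-0.06,0.05,0,0,0,0.1,-1],[-0.18,0.12,0,0,0,0.25,-1],[-0.33,0.2,0,0,0,0.4,-1],[-0.5,0.3,0,0,0,0.6,-1],[-0.65,0.4,0,0,0,0.8,-1],[-0.8,0.5,0,0,0,0.9,-1],[-0.95,0.546,0,0,0,0.994,-1],[-0.95,0.546,0,0,0,0.994,-1],[-0.95,0.546,0,0,0,0.994,-1],[-0.95,0.546,0,0,0,0.994,-1]]]'; python3 -m inch '[[[-0.05,0.05,0,0,0,0.15,-1],[-0.1,0.1,0,0,0,0.35,-1],[-0.137,0.136,0,0,0,0.55,-1],[-0.137,0.136,0,0,0,0.75,-1],[-0.137,0.136,0,0,0,0.9,-1],[-0.137,0.136,0,0,0,0.994,-1],[-0.137,0.136,0,0,0,0.994,-1],[-0.137,0.136,0,0,0,0.994,-1],[-0.137,0.136,0,0,0,0.994,-1],[-0.137,0.136,0,0,0,0.994,-1]]]'; python3 -c "
from h import *
snap('w9')"
```

```text
time: 25.55
tool_pos: [532.2, 66.9, 156.4]
tcp_rot: [-3.141, 0.0, 0.81]
contact_force: [0.8, 0.5, -0.5]
grip_width: 91.8
time: 26.8
tool_pos: [533.5, 27.5, 156.8]
tcp_rot: [-3.142, -0.0, 0.029]
contact_force: [0.3, -0.2, 0.1]
grip_width: 92.0
26.8 [533.5   27.47 156.81] [-3.1415 -0.      0.0287] [ 0.3 -0.2  0.1] 92.0
```

View pics/w9.png

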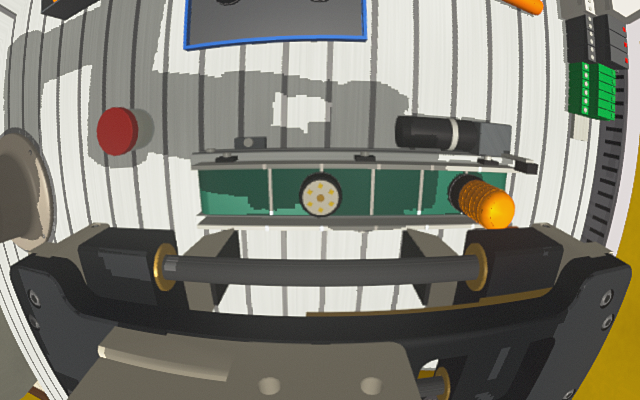

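```bash
python3 - <<'E'
from h import *
im,pose=load('w9')
x0,y0=292,170
v=hsv(im)[y0:225,x0:350]
m=cv2.bitwise_not(cv2.inRange(v,(60,60,40),(95,255,255))); 
w=cv2.inRange(v,(0,0,120),(180,120,255))
w=cv2.morphologyEx(cv2.inRange(im[y0:225,x0:350,0],120,255),cv2.MORPH_CLOSE,np.ones((3,3)))
w=cv2.morphologyEx(w,cv2.MORPH_OPEN,np.ones((5,5)))
cs,_=cv2.findContours(w,cv2.RETR_EXTERNAL,cv2.CHAIN_APPROX_NONE)
for k in cs:
    if cv2.contourArea(k)>300: print(cv2.boundingRect(k),circ(plane('wrist',k[:,0]+np.array([x0,y0]),85,pose)[:,:2]))
g=mask(im,'green')
for E in ('T','B'):
    pts=[]
    for u in list(range(205,265))+list(range(380,415)):
        vs=np.nonzero(g[150:225,u])[0]+150
        if len(vs): pts.append((u,vs.min()-.5 if E=='T' else vs.max()+.5))
    w=plane('wrist',pts,60,pose);f=np.polyfit(w[:,0],w[:,1],1);print(E,f[0],np.polyval(f,533.5))
# marks
row=im[205,200:520].astype(int); print([ (u+200) for u in range(320) if row[u,0]>130 ])
print(plane('wrist',[[270,205],[372,205],[421,205],[320.5,205],[320.5,197]],60,pose))
cv2.imwrite('pics/z9.png',cv2.resize(im[145:235,190:530,::-1],None,fx=2.3,fy=2.3,interpolation=cv2.INTER_CUBIC))
E
```

```text
(11, 10, 35, 35) (array([532.88064724,  27.21907824]), np.float64(15.71965618767863))
T 0.0277109104886689 49.04023197246734
B 0.029314741470701962 3.1210187248369365
[200, 270, 271, 272, 305, 306, 307, 308, 309, 310, 311, 312, 313, 314, 315, 316, 317, 318, 319, 320, 321, 322, 323, 324, 325, 326, 327, 328, 329, 330, 331, 332, 333, 334, 335, 336, 370, 371, 372, 373, 418, 419, 420, 462, 469, 470, 471, 473, 478, 479, 480, 481, 482, 483, 484, 485, 486, 487, 488, 489, 490, 491, 492, 493, 494, 495, 496, 497, 498, 499, 500, 501, 502, 503, 504, 505, 506, 507, 508, 509, 510, 511, 512, 513, 514, 515, 516, 517, 518, 519]
[[483.5961753   11.636207    60.        ]
 [584.78124048  14.46448916  60.        ]
 [636.13638956  15.75554116  60.        ]
 [533.67521094  13.08459013  60.        ]
 [533.44624223  21.20511936  60.        ]]
```

View pics/z9.png

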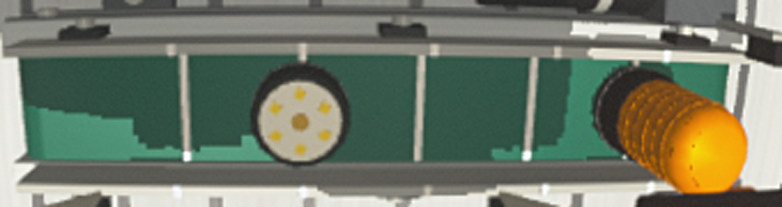

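```bash
python3 -m inch '[[[0,0.001,0.08,0,0,0,-1],[0,0.001,0.18,0,0,0,-1],[0,0.001,0.28,0,0,0,-1],[0,0.001,0.37,0,0,0,-1],[0,0.001,0.42,0,0,0,-1],[0,0.001,0.44,0,0,0,-1],[0,0.001,0.449,0,0,0,-1],[0,0.001,0.449,0,0,0,-1],[0,0.001,0.449,0,0,0,-0.5],[0,0.001,0.449,0,0,0,0]]]';  python3 -m inch '[[[0,0,0,0,0,0,0],[0,0,0,0,0,0,0.2],[0,0,0,0,0,0,1],[0,0,0,0,0,0,1],[0,0,0,0,0,0,1],[0,0,0,0,0,0,1],[0,0,0,0,0,0,1],[0,0,0,0,0,0,1],[0,0,0,0,0,0,1],[0,0,0,0,0,0,1]]]'
python3 -c "
from h import *
snap('w10')"
```

```text
time: 28.1
tool_pos: [533.7, 27.2, 67.3]
tcp_rot: [-3.142, -0.001, 0.028]
contact_force: [0.5, 1.1, 0.6]
grip_width: 76.4
time: 29.35
tool_pos: [533.6, 27.2, 67.0]
tcp_rot: [-3.142, -0.0, 0.028]
contact_force: [-0.6, -1.0, 0.2]
grip_width: 0.3
29.35 [533.59  27.2   67.04] [-3.1415e+00 -2.0000e-04  2.8200e-02] [-0.6 -1.   0.2] 0.3
```

View pics/w10.png

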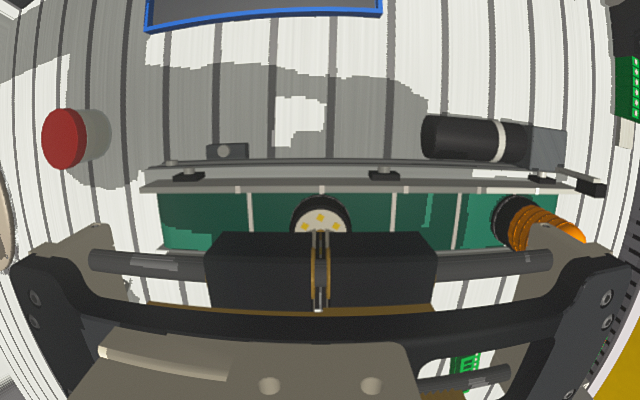

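```bash
python3 - <<'E'
from h import *
im,pose=load('w10')
print(ray('wrist',[320,200],pose)[0])
for px in ([320,200],[292,222],[349,222],[320,228]): print(px,plane('wrist',[px],85,pose)[0])
t=bot.capture('top');cv2.imwrite('pics/t10.png',cv2.resize(t[120:320,200:400,::-1],None,fx=3,fy=3,interpolation=cv2.INTER_CUBIC))
s=bot.capture('scene');cv2.imwrite('pics/s10.png',cv2.resize(s[120:280,220:460,::-1],None,fx=3.3,fy=3.3,interpolation=cv2.INTER_CUBIC))
cv2.imwrite('pics/z10.png',cv2.resize(im[180:320,240:400,::-1],None,fx=4,fy=4,interpolation=cv2.INTER_CUBIC))
E
```

```text
[531.18403473  96.41936356 263.09253411]
[320, 200] [532.37339411  48.66227327  85.        ]
[292, 222] [515.68604314  34.31211755  85.        ]
[349, 222] [550.42727395  35.26210204  85.        ]
[320, 228] [532.85585311  30.93078965  85.        ]
```

View pics/z10.png

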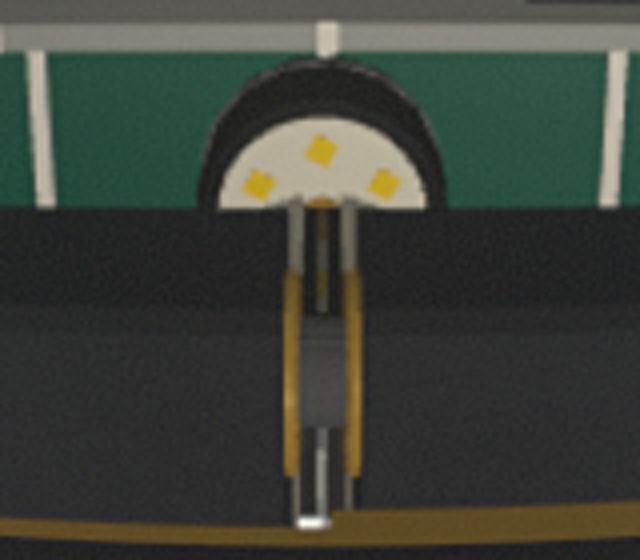

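View pics/s10.png

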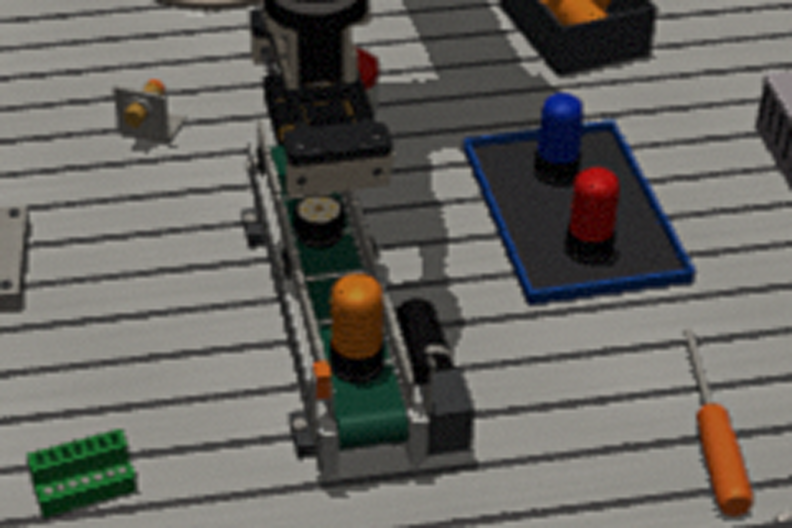

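View pics/t10.png

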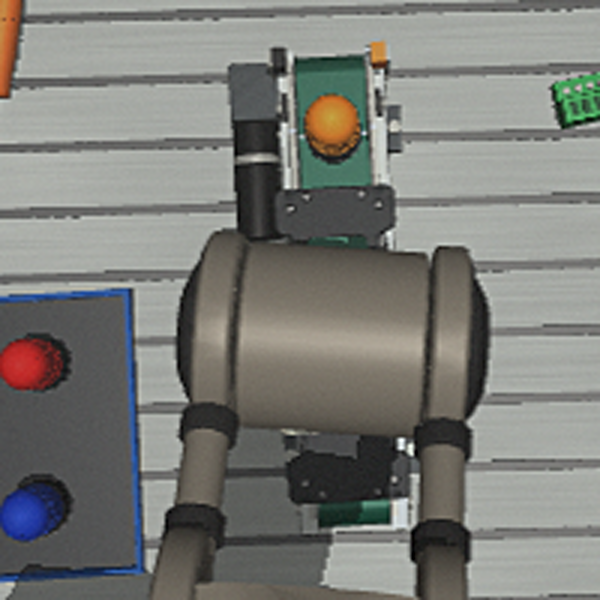

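```bash
python3 - <<'E'
from h import *
s=bot.capture('scene');print(bot.get_obs()['time'])
cv2.imwrite('pics/s11.png',cv2.resize(s[130:220,280:370,::-1],None,fx=6.6,fy=6.6,interpolation=cv2.INTER_LANCZOS4))
R=bot.camera_params('scene')
def pr(X): 
    c=R['R']@np.array(X)+R['t'];return c[0]/c[2]*R['fx']+R['cx'],c[1]/c[2]*R['fy']+R['cy']
for X in ([533.6,27.2,67],[533.6,27.2,85],[533.6,27.2,133],[553,27,85],[513,27,85],[533,47,85],[533,7,85]):
    u,v=pr(X);print(X,(u-280)*6.6,(v-130)*6.6)
E
```

```text
29.55
[533.6, 27.2, 67] 243.738205364329 387.9571084647174
[533.6, 27.2, 85] 243.38826487663675 352.54240368029406
[533.6, 27.2, 133] 242.42305947430506 254.8616105679044
[553, 27, 85] 250.4712589487675 384.1818243597387
[513, 27, 85] 235.0022276008745 319.8107080943872
[533, 47, 85] 293.32152387117617 346.4234143363313
[533, 7, 85] 191.80529579391754 356.8516674980296
```

View pics/s11.png

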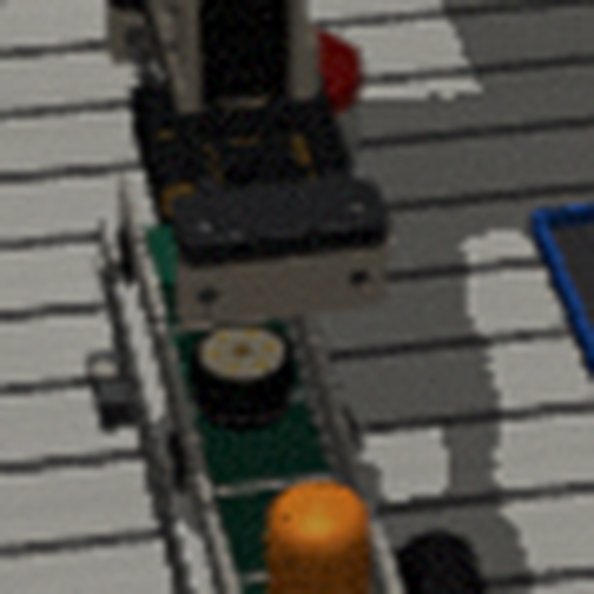

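```bash
python3 - <<'E'
from h import *
print(bot.grip_depth,[a for a in dir(bot) if a[0]!='_'])
E
python3 -m inch '[[[0,0,0,0,0,0,0.5],[0,0,0,0,0,0,0],[0,0,0,0,0,0,-0.5],[0,0,0,0,0,0,-1],[0,0,0,0,0,0,-1],[0,0,0.02,0,0,0,-1],[0,0,0.05,0,0,0,-1],[0,0,0.08,0,0,0,-1],[0,0,0.1,0,0,0,-1],[0,0,0.1,0,0,0,-1]]]'
python3 - <<'E'
from h import *
im=snap('w11')
s=bot.capture('scene')
cv2.imwrite('pics/s12.png',cv2.resize(s[130:220,280:370,::-1],None,fx=6.6,fy=6.6,interpolation=cv2.INTER_LANCZOS4))
E
```

```text
18.8 ['Unreachable', 'camera_params', 'capture', 'close_job', 'get_obs', 'grip_depth']
time: 30.8
tool_pos: [533.2, 27.3, 46.6]
tcp_rot: [-3.141, 0.001, 0.028]
contact_force: [0.1, -0.3, 0.1]
grip_width: 91.0
30.8 [533.24  27.26  46.56] [-3.1414e+00  9.0000e-04  2.8200e-02] [ 0.1 -0.3  0.1] 91.0
```

View pics/w11.png

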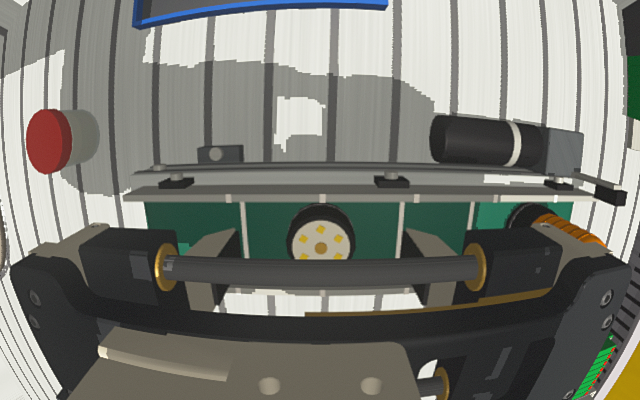

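View pics/s12.png

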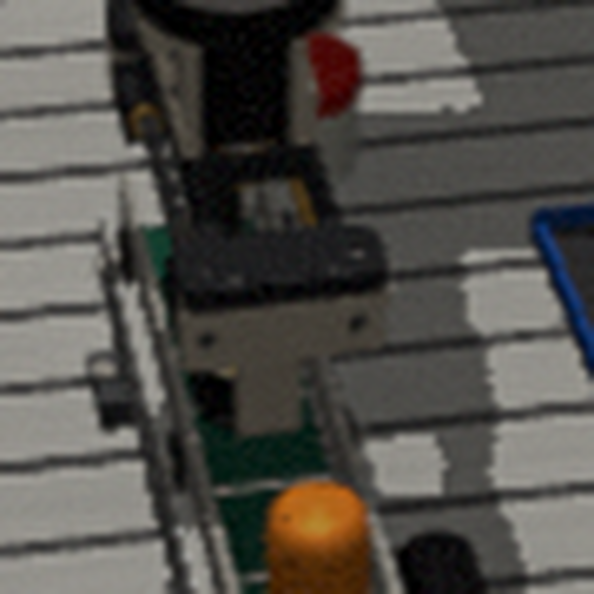

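```bash
python3 - <<'E'
from h import *
R=bot.camera_params('scene')
def pr(X): 
    c=R['R']@np.array(X)+R['t'];return (c[0]/c[2]*R['fx']+R['cx']-280)*6.6,(c[1]/c[2]*R['fy']+R['cy']-130)*6.6
for z in (46,60,70,80,90,100): print(z,pr([598,27,z]),pr([579,27,z]))
print(pr([598,17.5,70]),pr([598,37,70]))
E
```

```text
46 (np.float64(269.01865862782466), np.float64(536.852337043949)) (np.float64(261.33605537365503), np.float64(504.0587003350735))
60 (np.float64(268.92377843678804), np.float64(509.71098914519314)) (np.float64(261.1869108801632), np.float64(476.97969810028064))
70 (np.float64(268.85515676726317), np.float64(490.081131894521)) (np.float64(261.07905756809566), np.float64(457.3976135718498))
80 (np.float64(268.7858140224045), np.float64(470.2450044383883)) (np.float64(260.9700835260306), np.float64(437.6120468403704))
90 (np.float64(268.71573877661086), np.float64(450.1993383789548)) (np.float64(260.8599711940665), np.float64(417.61980969149323))
100 (np.float64(268.64491936161113), np.float64(429.9407959004002)) (np.float64(260.7487026435309), np.float64(397.417646956105))
(np.float64(244.01346502586028), np.float64(492.74881299114725)) (np.float64(294.9603363706827), np.float64(487.27776830410943))
```

```bash

python3 -m inch '[[[0,0,0.02,0,0,0,-1],[0,0,0.04,0,0,0,-1],[0,0,0.055,0,0,0,-1],[0,0,0.065,0,0,0,-1],[0,0,0.07,0,0,0,-1],[0,0,0.075,0,0,0,-1],[0,0,0.08,0,0,0,-1],[0,0,0.085,0,0,0,-1],[0,0,0.085,0,0,0,-1],[0,0,0.085,0,0,0,-1]]]'
python3 - <<'E'
from h import *
im=snap('w12')
s=bot.capture('scene')
cv2.imwrite('pics/s13.png',cv2.resize(s[130:220,280:370,::-1],None,fx=6.6,fy=6.6,interpolation=cv2.INTER_LANCZOS4))
E
```

```text
time: 32.15
tool_pos: [533.6, 27.2, 30.0]
tcp_rot: [-3.142, -0.0, 0.028]
contact_force: [-1.1, -0.0, 0.7]
grip_width: 91.7
32.15 [533.57  27.2   30.05] [-3.1415e+00 -1.0000e-04  2.8200e-02] [-1.1 -0.   0.7] 91.7
```

View pics/w12.png

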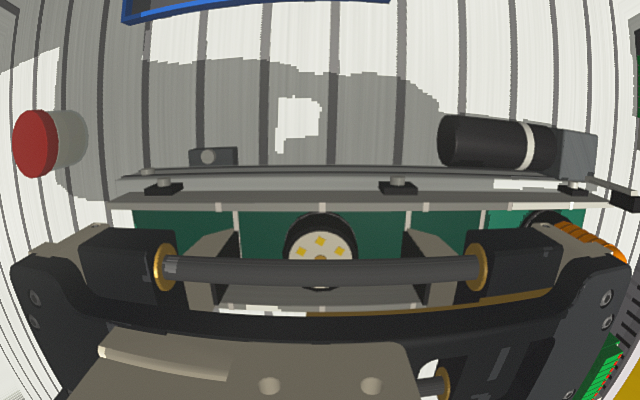

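View pics/s13.png

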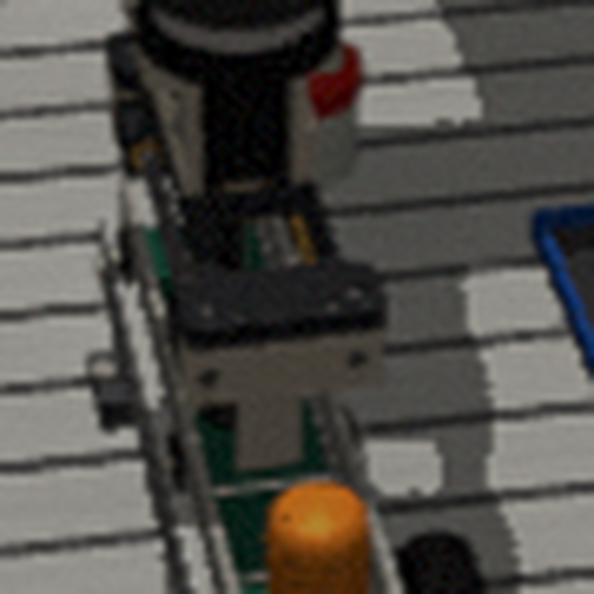

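```bash
python3 -m inch '[[[0,0,0,0,0,0,-0.5],[0,0,0,0,0,0,0],[0,0,0,0,0,0,0.1],[0,0,0,0,0,0,1],[0,0,0,0,0,0,1],[0,0,0,0,0,0,1],[0,0,0,0,0,0,1],[0,0,0,0,0,0,1],[0,0,0,0,0,0,1],[0,0,0,0,0,0,1]]]'
```

```text
time: 33.5
tool_pos: [533.5, 27.2, 30.0]
tcp_rot: [-3.142, -0.0, 0.028]
contact_force: [-0.3, -0.8, -0.8]
grip_width: 39.1
```

```bash
python3 -m inch '[[[0,0,-0.03,0,0,0,1],[0,0,-0.1,0,0,0,1],[0,0,-0.2,0,0,0,1],[0,0,-0.32,0,0,0,1],[0,0.02,-0.43,0,0,0,1],[0,0.1,-0.5,0,0,0,1],[-0.05,0.22,-0.5,0,0,0,1],[-0.1,0.36,-0.5,0,0,0,1],[-0.15,0.48,-0.5,0,0,0,1],[-0.2,0.55,-0.5,0,0,0,1]]]'; python3 -m inch '[[[-0.05,0.1,0,0,0,0,1],[-0.1,0.25,0,0,0,0,1],[-0.15,0.4,0,0,0,0,1],[-0.2,0.55,0,0,0,0,1],[-0.207,0.7,0,0,0,0,1],[-0.207,0.8,0,0,0,0,1],[-0.207,0.85,0,0,0,0,1],[-0.207,0.85,0,0,0,0,1],[-0.207,0.85,0,0,0,0,1],[-0.207,0.85,0,0,0,0,1]]]'
python3 -c "
from h import *
snap('w13')"
```

```text
time: 34.75
tool_pos: [496.1, -85.6, 130.2]
tcp_rot: [3.141, -0.0, 0.027]
contact_force: [0.4, -0.1, -0.7]
grip_width: 39.3
time: 36.0
tool_pos: [460.2, -254.2, 130.0]
tcp_rot: [-3.141, 0.0, 0.029]
contact_force: [0.5, -0.1, -0.8]
grip_width: 39.2
36.0 [ 460.16 -254.17  130.02] [-3.1413e+00  1.0000e-04  2.9200e-02] [ 0.5 -0.1 -0.8] 39.2
```

View pics/w13.png

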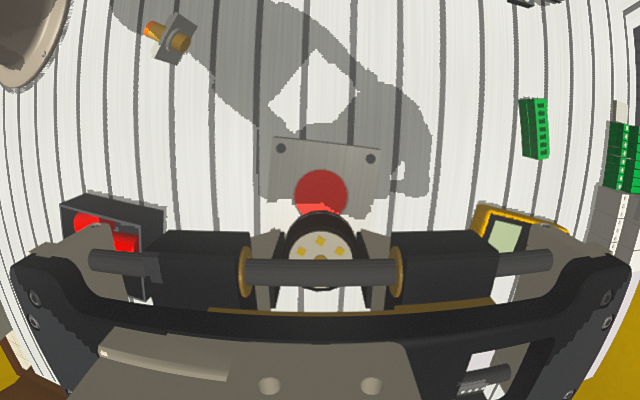

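```bash
python3 - <<'E'
from h import *
from scipy.optimize import least_squares
im,pose=load('w13')
k=[k for a,k in blobs(im,'red',200) if 290<np.mean(k[:,0,0])<350][0][:,0]
k=k[k[:,1]<205]; k=k[k[:,1]<k[:,1].min()+26]
for z in (16,20):
    w=plane('wrist',k.astype(float),z,pose)[:,:2]; print(len(k),circ(w))
    r=least_squares(lambda q:np.hypot(*(w-q).T)-28,[460,-263]);print(r.x,np.abs(r.fun).max())
# plate holes
h=im[130:175,260:390].astype(int).sum(2)
for (u0,v0) in ((281,148),(371,158)):
    p=im[v0-9:v0+9,u0-9:u0+9].astype(int).sum(2); ys,xs=np.nonzero(p<230); print(plane('wrist',[[u0-9+xs.mean(),v0-9+ys.mean()]],20,pose)[0],len(xs))
E
```

```text
74 (array([ 459.990185  , -263.12296552]), np.float64(26.567340445784872))
[ 460.04497409 -264.95288877] 1.730455633989326
74 (array([ 459.9609241 , -262.11519958]), np.float64(26.224628534353833))
[ 460.02859538 -264.38558059] 2.014104404095267
[ 418.21903633 -215.50719517   20.        ] 6
[ 508.21811943 -221.55117036   20.        ] 14
```

```bash
python3 -m inch '[[[0,0.02,0,0,0,0,1],[0,0.0415,0.05,0,0,0,1],[0,0.0415,0.15,0,0,0,1],[0,0.0415,0.27,0,0,0,1],[0,0.0415,0.4,0,0,0,1],[0,0.0415,0.52,0,0,0,1],[0,0.0415,0.61,0,0,0,1],[0,0.0415,0.66,0,0,0,1],[0,0.0415,0.68,0,0,0,1],[0,0.0415,0.69,0,0,0,1]]]';python3 -m inch '[[[0,0,0.005,0,0,0,1],[0,0,0.01,0,0,0,1],[0,0,0.014,0,0,0,1],[0,0,0.017,0,0,0,1],[0,0,0.02,0,0,0,1],[0,0,0.022,0,0,0,1],[0,0,0.024,0,0,0,1],[0,0,0.024,0,0,0,1],[0,0,0.024,0,0,0,1],[0,0,0.024,0,0,0,1]]]'
python3 -c "
from h import *
snap('w14')"
```

```text
time: 37.3
tool_pos: [460.5, -263.5, -7.8]
tcp_rot: [3.141, -0.001, 0.028]
contact_force: [-0.1, -0.2, 0.0]
grip_width: 39.3
time: 38.55
tool_pos: [460.3, -263.3, -12.8]
tcp_rot: [-3.142, -0.0, 0.028]
contact_force: [-0.9, 0.4, -0.2]
grip_width: 39.5
38.55 [ 460.31 -263.29  -12.8 ] [-3.1415e+00 -1.0000e-04  2.8200e-02] [-0.9  0.4 -0.2] 39.5
```

View pics/w14.png

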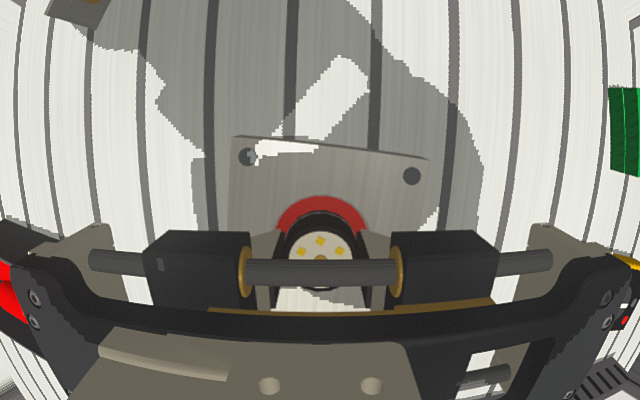

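```bash
python3 -m inch '[[[0,0,0.001,0,0,0,1],[0,0,0.002,0,0,0,1],[0,0,0.003,0,0,0,1],[0,0,0.004,0,0,0,1],[0,0,0.005,0,0,0,1],[0,0,0.006,0,0,0,1],[0,0,0.007,0,0,0,1],[0,0,0.007,0,0,0,1],[0,0,0.007,0,0,0,1],[0,0,0.007,0,0,0,1]]]';python3 -c "
from h import *
o=bot.get_obs();print(o['contact_force'],o['tool_pos'])"
```

```text
time: 39.85
tool_pos: [460.3, -263.3, -14.0]
tcp_rot: [3.142, -0.0, 0.028]
contact_force: [-1.7, 1.2, 5.5]
grip_width: 39.2
[-1.65990637  1.15970274  5.47850825] [ 460.30781966 -263.30627378  -14.0150242 ]
```

```bash
python3 -m inch '[[[0,0,0,0,0,0,0.05],[0,0,0,0,0,0,-0.2],[0,0,0,0,0,0,-0.6],[0,0,0,0,0,0,-1],[0,0,0,0,0,0,-1],[0,0,-0.05,0,0,0,-1],[0,0,-0.2,0,0,0,-1],[0,0,-0.4,0,0,0,-1],[0,0,-0.6,0,0,0,-1],[0,0,-0.8,0,0,0,-1]]]';python3 -c "
from h import *
snap('w15')"
```

```text
time: 41.1
tool_pos: [460.2, -263.2, 147.9]
tcp_rot: [3.141, -0.001, 0.028]
contact_force: [0.4, -0.7, -1.4]
grip_width: 92.2
41.1 [ 460.2  -263.2   147.91] [ 3.1412e+00 -7.0000e-04  2.8200e-02] [ 0.4 -0.7 -1.4] 92.2
```

View pics/w15.png

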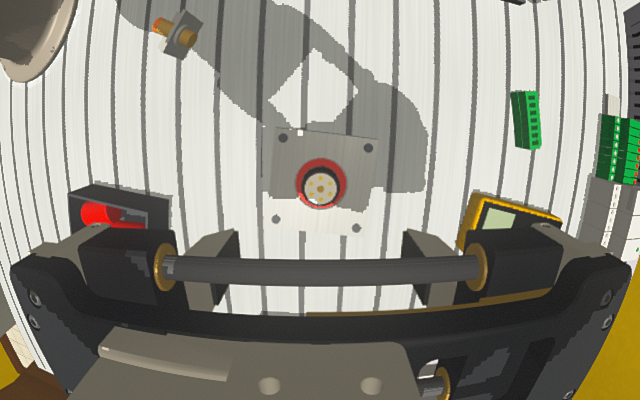

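```bash
python3 -m inch '[[[0,-0.06,0,0,0,-0.1,-1],[0,-0.18,0,0,0,-0.3,-1],[0,-0.33,0,0,0,-0.5,-1],[0,-0.5,0,0,0,-0.7,-1],[-0.02,-0.68,0,0,0,-0.85,-1],[-0.04,-0.85,0,0,0,-0.994,-1],[-0.05,-1,0,0,0,-0.994,-1],[-0.05,-1,0,0,0,-0.994,-1],[-0.05,-1,0,0,0,-0.994,-1],[-0.05,-1,0,0,0,-0.994,-1]]]'
python3 -m inch '[[[0.05,-0.05,0,0,0,-0.1,-1],[0.14,-0.15,0,0,0,-0.3,-1],[0.25,-0.26,0,0,0,-0.5,-1],[0.37,-0.39,0,0,0,-0.7,-1],[0.5,-0.53,0,0,0,-0.85,-1],[0.6,-0.64,0,0,0,-0.994,-1],[0.69,-0.726,0,0,0,-0.994,-1],[0.69,-0.726,0,0,0,-0.994,-1],[0.69,-0.726,0,0,0,-0.994,-1],[0.69,-0.726,0,0,0,-0.994,-1]]]'
python3 -m inch '[[[0.06,-0.01,0,0,0,0,-1],[0.2,-0.02,0,0,0,0,-1],[0.35,-0.04,0,0,0,0,-1],[0.5,-0.063,0,0,0,0,-1],[0.589,-0.063,0,0,0,0,-1],[0.589,-0.063,0,0,0,0,-1],[0.589,-0.063,0,0,0,0,-1],[0.589,-0.063,0,0,0,0,-1],[0.589,-0.063,0,0,0,0,-1],[0.589,-0.063,0,0,0,0,-1]]]'
python3 -c "
from h import *
snap('w16')"
```

```text
time: 42.4
tool_pos: [444.9, -64.5, 145.9]
tcp_rot: [3.141, -0.0, 0.808]
contact_force: [0.1, 0.1, -0.1]
grip_width: 91.8
time: 43.65
tool_pos: [435.0, 135.4, 145.8]
tcp_rot: [-3.141, 0.0, 1.588]
contact_force: [0.0, 0.1, 0.2]
grip_width: 92.0
time: 44.9
tool_pos: [420.2, 253.7, 145.9]
tcp_rot: [3.141, -0.0, 1.589]
contact_force: [0.4, -0.1, -0.2]
grip_width: 91.5
44.9 [420.18 253.67 145.9 ] [ 3.1415e+00 -1.0000e-04  1.5889e+00] [ 0.4 -0.1 -0.2] 91.5
```

View pics/w16.png

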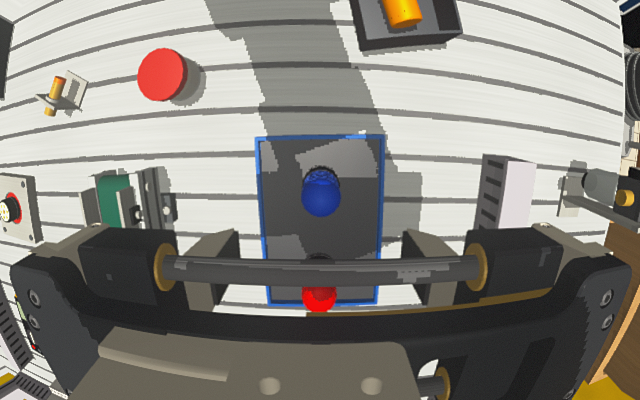

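```bash
python3 -m inch '[[[0.0015,0,0.06,0,0,0,-1],[0.0015,0,0.18,0,0,0,-1],[0.0015,0,0.32,0,0,0,-1],[0.0015,0,0.46,0,0,0,-1],[0.0015,0,0.57,0,0,0,-1],[0.0015,0,0.63,0,0,0,-1],[0.0015,0,0.659,0,0,0,-1],[0.0015,0,0.659,0,0,0,-1],[0.0015,0,0.659,0,0,0,-0.5],[0.0015,0,0.659,0,0,0,0]]]'
python3 -m inch '[[[0,0,0,0,0,0,0.1],[0,0,0,0,0,0,0.2],[0,0,0,0,0,0,1],[0,0,0,0,0,0,1],[0,0,0,0,0,0,1],[0,0,0,0,0,0,1],[0,0,0,0,0,0,1],[0,0,0,0,0,0,1],[0,0,0,0,0,0,1],[0,0,0,0,0,0,1]]]'
python3 -c "
from h import *
snap('w17')"
```

```text
time: 46.2
tool_pos: [420.4, 254.4, 14.6]
tcp_rot: [3.14, -0.001, 1.59]
contact_force: [-0.3, -1.2, 0.2]
grip_width: 76.1
time: 47.45
tool_pos: [420.1, 254.3, 14.0]
tcp_rot: [3.142, -0.0, 1.59]
contact_force: [0.7, -0.7, -0.4]
grip_width: 35.6
47.45 [420.06 254.27  14.02] [ 3.1416e+00 -1.0000e-04  1.5895e+00] [ 0.7 -0.7 -0.4] 35.6
```

View pics/w17.png

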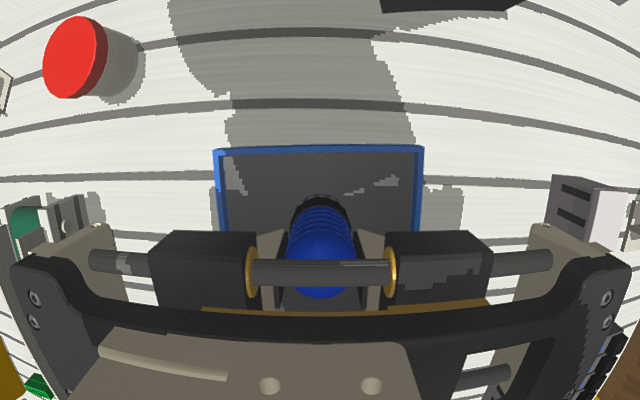

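```bash
python3 -m inch '[[[0,0,-0.03,0,0,0,1],[0,0,-0.1,0,0,0,1],[0,0,-0.2,0,0,0,1],[0,0,-0.32,0,0,0,1],[0,0,-0.43,0,0,0,1],[-0.02,0,-0.5,0,0,0,1],[-0.1,0.02,-0.53,0,0,0,1],[-0.22,0.05,-0.53,0,0,0,1],[-0.33,0.08,-0.53,0,0,0,1],[-0.4,0.1,-0.53,0,0,0,1]]]'
python3 -m inch '[[[-0.08,0.02,0,0,0,0,1],[-0.2,0.06,0,0,0,0,1],[-0.34,0.1,0,0,0,0,1],[-0.48,0.14,0,0,0,0,1],[-0.6,0.18,0,0,0,0,1],[-0.69,0.196,0,0,0,0,1],[-0.73,0.196,0,0,0,0,1],[-0.7385,0.196,0,0,0,0,1],[-0.7385,0.196,0,0,0,0,1],[-0.7385,0.196,0,0,0,0,1]]]'
python3 -c "
from h import *
snap('w18')"
```

```text
time: 48.75
tool_pos: [441.5, 172.9, 119.6]
tcp_rot: [-3.141, 0.0, 1.588]
contact_force: [0.4, 1.0, -0.0]
grip_width: 35.2
time: 50.0
tool_pos: [483.4, 28.3, 120.1]
tcp_rot: [3.142, -0.0, 1.59]
contact_force: [0.1, -0.1, -0.7]
grip_width: 35.7
50.0 [483.39  28.35 120.07] [ 3.1415e+00 -2.0000e-04  1.5904e+00] [ 0.1 -0.1 -0.7] 35.7
```

View pics/w18.png

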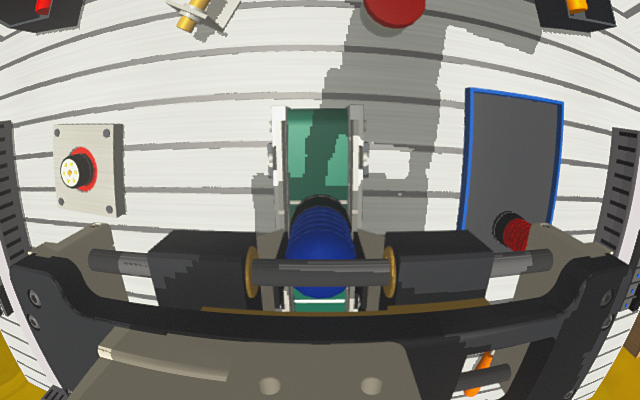

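```bash
python3 -m inch '[[[0,0,0,0,0,0,1],[0,0,0.04,0,0,0,1],[0,0,0.1,0,0,0,1],[0,0,0.16,0,0,0,1],[0,0,0.2,0,0,0,1],[0,0,0.225,0,0,0,1],[0,0,0.24,0,0,0,1],[0,0,0.2475,0,0,0,1],[0,0,0.2475,0,0,0,1],[0,0,0.2475,0,0,0,1]]]'
python3 -m inch '[[[0,0,0.002,0,0,0,1],[0,0,0.004,0,0,0,1],[0,0,0.005,0,0,0,1],[0,0,0.006,0,0,0,1],[0,0,0.007,0,0,0,1],[0,0,0.008,0,0,0,1],[0,0,0.008,0,0,0,1],[0,0,0.008,0,0,0,1],[0,0,0.008,0,0,0,1],[0,0,0.008,0,0,0,1]]]'
```

```text
time: 51.3
tool_pos: [483.7, 27.7, 70.8]
tcp_rot: [3.141, -0.0, 1.59]
contact_force: [-1.0, 0.5, -0.4]
grip_width: 35.4
time: 52.55
tool_pos: [483.9, 27.7, 69.9]
tcp_rot: [3.14, 0.0, 1.59]
contact_force: [-2.7, -0.4, 10.3]
grip_width: 35.0
```

```bash
python3 -m inch '[[[0,0,-0.002,0,0,0,1],[0,0,-0.003,0,0,0,1],[0,0,-0.003,0,0,0,0.2],[0,0,-0.003,0,0,0,-0.2],[0,0,-0.003,0,0,0,-1],[0,0,-0.003,0,0,0,-1],[0,0,-0.05,0,0,0,-1],[0,0,-0.15,0,0,0,-1],[0,0,-0.28,0,0,0,-1],[0,0,-0.4,0,0,0,-1]]]'
python3 -c "
from h import *
snap('w19')"
```

```text
time: 53.8
tool_pos: [483.7, 27.7, 150.4]
tcp_rot: [3.141, -0.0, 1.59]
contact_force: [0.4, -1.3, -0.1]
grip_width: 91.5
53.8 [483.66  27.74 150.43] [ 3.1407 -0.      1.5896] [ 0.4 -1.3 -0.1] 91.5
```

View pics/w19.png

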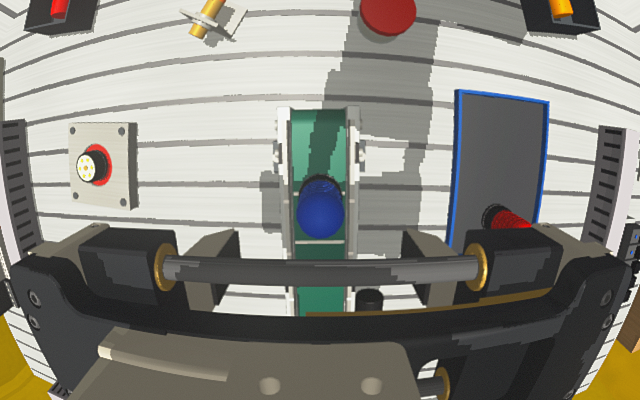

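```bash
python3 -m inch '[[[0.06,0.02,0,0,0,0,-1],[0.18,0.06,0,0,0,0,-1],[0.33,0.1,0,0,0,0,-1],[0.5,0.15,0,0,0,0,-1],[0.65,0.18,0,0,0,0,-1],[0.8,0.2,0,0,0,0,-1],[0.9,0.2245,0,0,0,0,-1],[1,0.2245,0,0,0,0,-1],[1,0.2245,0,0,0,0,-1],[1,0.2245,0,0,0,0,-1]]]'; python3 -m inch '[[[0.06,0,0,0,0,0,-1],[0.11,0,0,0,0,0,-1],[0.127,0,0,0,0,0,-1],[0.127,0,0.02,0,0,0,-1],[0.127,0,0.08,0,0,0,-1],[0.127,0,0.15,0,0,0,-1],[0.127,0,0.2,0,0,0,-1],[0.127,0,0.2,0,0,0,-1],[0.127,0,0.2,0,0,0,-1],[0.127,0,0.2,0,0,0,-1]]]'
python3 -c "
from h import *
snap('w20')"
```

```text
time: 55.1
tool_pos: [524.5, 228.0, 148.8]
tcp_rot: [-3.141, 0.0, 1.589]
contact_force: [-0.2, 0.8, -0.1]
grip_width: 91.6
time: 56.35
tool_pos: [524.5, 254.1, 109.5]
tcp_rot: [3.141, -0.0, 1.59]
contact_force: [0.1, 0.1, -0.0]
grip_width: 91.7
56.35 [524.52 254.08 109.46] [ 3.1406e+00 -4.0000e-04  1.5896e+00] [ 0.1  0.1 -0. ] 91.7
```

View pics/w20.png

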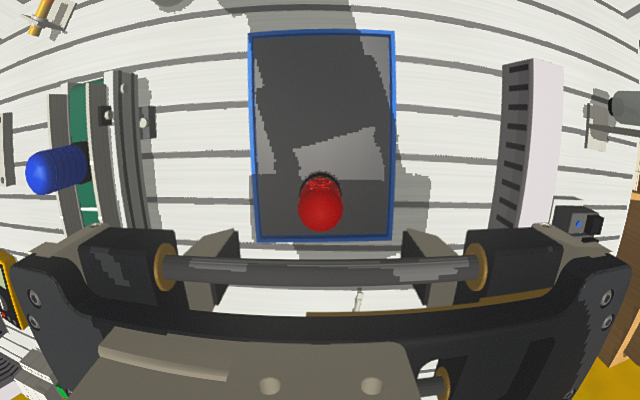

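```bash
python3 -m inch '[[[0,0,0.06,0,0,0,-1],[0,0,0.16,0,0,0,-1],[0,0,0.28,0,0,0,-1],[0,0,0.38,0,0,0,-1],[0,0,0.44,0,0,0,-1],[0,0,0.465,0,0,0,-1],[0,0,0.4745,0,0,0,-1],[0,0,0.4745,0,0,0,-1],[0,0,0.4745,0,0,0,-0.5],[0,0,0.4745,0,0,0,0]]]'
python3 -m inch '[[[0,0,0,0,0,0,0.1],[0,0,0,0,0,0,0.2],[0,0,0,0,0,0,1],[0,0,0,0,0,0,1],[0,0,0,0,0,0,1],[0,0,0,0,0,0,1],[0,0,0,0,0,0,1],[0,0,0,0,0,0,1],[0,0,0,0,0,0,1],[0,0,0,0,0,0,1]]]'
```

```text
time: 57.65
tool_pos: [524.4, 254.0, 14.4]
tcp_rot: [3.141, -0.0, 1.59]
contact_force: [-0.7, -0.8, 0.3]
grip_width: 76.2
time: 58.9
tool_pos: [524.2, 254.0, 14.0]
tcp_rot: [3.142, -0.0, 1.59]
contact_force: [-0.1, 0.5, 0.4]
grip_width: 35.4
```

```bash
python3 -m inch '[[[0,0,-0.03,0,0,0,1],[0,0,-0.1,0,0,0,1],[0,0,-0.2,0,0,0,1],[0,0,-0.32,0,0,0,1],[0,0,-0.45,0,0,0,1],[-0.02,0,-0.54,0,0,0,1],[-0.1,0.02,-0.56,0,0,0,1],[-0.22,0.05,-0.56,0,0,0,1],[-0.33,0.08,-0.56,0,0,0,1],[-0.4,0.1,-0.56,0,0,0,1]]]'
python3 -m inch '[[[-0.08,0.02,0,0,0,0,1],[-0.2,0.06,0,0,0,0,1],[-0.34,0.1,0,0,0,0,1],[-0.48,0.14,0,0,0,0,1],[-0.6,0.17,0,0,0,0,1],[-0.69,0.1805,0,0,0,0,1],[-0.73,0.1805,0,0,0,0,1],[-0.7355,0.1805,0,0,0,0,1],[-0.7355,0.1805,0,0,0,0,1],[-0.7355,0.1805,0,0,0,0,1]]]'
python3 -m inch '[[[0,0,0,0,0,0,1],[0,0,0.04,0,0,0,1],[0,0,0.1,0,0,0,1],[0,0,0.17,0,0,0,1],[0,0,0.22,0,0,0,1],[0,0,0.25,0,0,0,1],[0,0,0.265,0,0,0,1],[0,0,0.272,0,0,0,1],[0,0,0.275,0,0,0,1],[0,0,0.275,0,0,0,1]]]'
python3 -c "
from h import *
snap('w21')"
```

```text
time: 60.15
tool_pos: [545.8, 172.5, 125.7]
tcp_rot: [-3.141, 0.0, 1.588]
contact_force: [-0.1, 0.5, -0.8]
grip_width: 35.5
time: 61.4
tool_pos: [584.4, 28.6, 126.1]
tcp_rot: [3.141, -0.0, 1.59]
contact_force: [-0.0, -0.7, 0.5]
grip_width: 35.2
time: 62.65
tool_pos: [584.7, 28.0, 71.3]
tcp_rot: [3.141, -0.0, 1.59]
contact_force: [-0.9, 0.4, -0.9]
grip_width: 35.5
62.65 [584.69  27.95  71.26] [ 3.1411e+00 -1.0000e-04  1.5896e+00] [-0.9  0.4 -0.9] 35.5
```

View pics/w21.png

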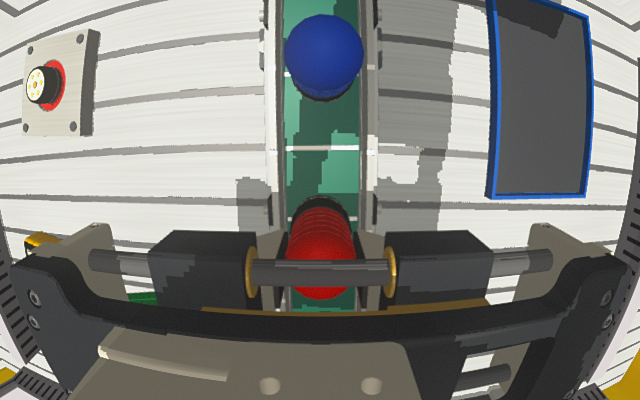

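```bash
python3 -m inch '[[[0,0,0.001,0,0,0,1],[0,0,0.002,0,0,0,1],[0,0,0.003,0,0,0,1],[0,0,0.004,0,0,0,1],[0,0,0.005,0,0,0,1],[0,0,0.006,0,0,0,1],[0,0,0.007,0,0,0,1],[0,0,0.007,0,0,0,1],[0,0,0.007,0,0,0,1],[0,0,0.007,0,0,0,1]]]'
```

```text
time: 63.95
tool_pos: [584.6, 27.9, 70.0]
tcp_rot: [3.141, -0.0, 1.59]
contact_force: [-2.0, 0.2, 5.1]
grip_width: 35.3
```

Contact with 5 N; release and rise.

```bash
python3 -m inch '[[[0,0,0,0,0,0,0.5],[0,0,0,0,0,0,0.2],[0,0,0,0,0,0,-0.2],[0,0,0,0,0,0,-1],[0,0,0,0,0,0,-1],[0,0,-0.02,0,0,0,-1],[0,0,-0.08,0,0,0,-1],[0,0,-0.2,0,0,0,-1],[0,0,-0.33,0,0,0,-1],[0,0,-0.45,0,0,0,-1]]]'
python3 -m inch '[[[0,-0.1,0,0,0,0,-1],[0,-0.2,-0.1,0,0,0,-1],[0,-0.3,-0.2,0,0,0,-1],[0,-0.32,-0.3,0,0,0,-1],[0,-0.32,-0.3,0,0,0,-1],[0,-0.32,-0.3,0,0,0,-1],[0,-0.32,-0.3,0,0,0,-1],[0,-0.32,-0.3,0,0,0,-1],[0,-0.32,-0.3,0,0,0,-1],[0,-0.32,-0.3,0,0,0,-1]]]'
python3 -c "
from h import *
snap('w22')
s=bot.capture('scene');cv2.imwrite('pics/s22.png',s[:,:,::-1])
im0,p0=load('w1');im,p=load('w22')
for n,I,P in (('before',im0,p0),('after',im,p)):
  for col in ('blue','red'):
    k=[k for a,k in blobs(I,col,100) if 290<np.mean(k[:,0,0])<350 and 100<np.mean(k[:,0,1])<260][0]
    w=plane('wrist',k[:,0].astype(float),128,P);print(n,col,cv2.boundingRect(k),w.min(0)[:2],w.max(0)[:2])
"
```

```text
time: 65.2
tool_pos: [584.8, 27.9, 161.6]
tcp_rot: [3.14, 0.0, 1.59]
contact_force: [0.8, -0.4, -0.3]
grip_width: 91.8
time: 66.45
tool_pos: [520.5, 26.7, 219.5]
tcp_rot: [-3.141, -0.0, 1.59]
contact_force: [0.1, -1.0, 0.2]
grip_width: 91.8
66.45 [520.54  26.72 219.46] [-3.1414e+00 -1.0000e-04  1.5896e+00] [ 0.1 -1.   0.2] 91.8
before blue (303, 134, 38, 40) [464.79576416  10.964832  ] [501.43798189  45.43724533]
before red (302, 224, 35, 36) [552.09824727  10.2792337 ] [590.47374408  45.0039773 ]
after blue (303, 134, 38, 40) [464.74083816   9.92502996] [501.48629643  44.56044427]
after red (303, 224, 35, 36) [552.2863875   10.24641425] [590.72200406  45.02053561]
```

View pics/w22.png

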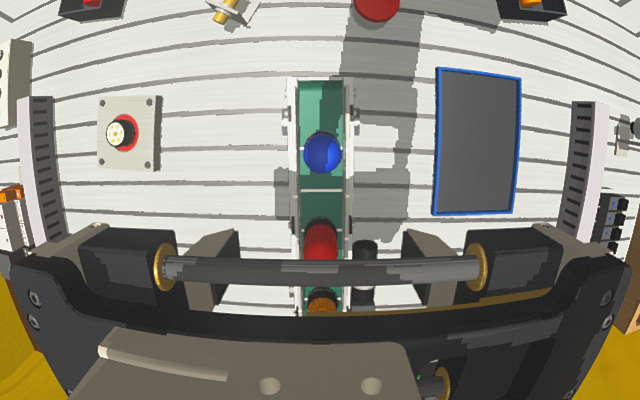

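View pics/s22.png

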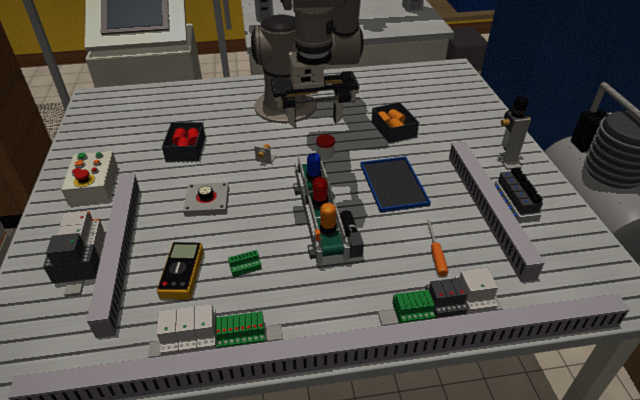

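The before and after views match to within 1 mm for both beacons. The base sits in the pocket and the bystanders haven't moved, so I'm handing the job in.

```bash
python3 -c "
from h import *
a=cv2.imread('pics/scene0.png').astype(int);b=cv2.imread('pics/s22.png').astype(int)
d=np.abs(a-b).max(2)
for n,(x0,y0,x1,y1) in dict(meter=(155,238,205,300),term=(225,248,265,278),screw=(424,218,452,278),amber=(318,200,338,230)).items(): print(n,(d[y0:y1,x0:x1]>60).sum())
print(bot.close_job())"
```

```text
meter 0
term 0
screw 0
amber 4
the job is handed in; nothing more can be done
None
```

The job is done and was handed in at about 66 s of the 123 s allowed. I parked the red and blue beacons upright on the tray and seated the bare base in the nest pocket. I then put blue and red back on their spots on the conveyor.

**Last checks**
- **Beacons:** before and after wrist pictures from the same viewpoint put red within about 0.3 mm of its old place and blue within about 1 mm in y and 0.1 mm in x. Both stand upright.
- **Base:** it lies flat and centred in the pocket, set down with about 5 N of contact.
- **Other things:** the multimeter, screwdriver and terminal block show no change in the scene picture. The amber beacon was never touched; 4 of its pixels differ.
- **Forces:** the highest contact reading I saw was about 10 N, when blue was set back on the belt.

**What disagreed**
- **Finger length:** the fingertips sit about 36 mm behind the stated TCP. My first try at gripping the base therefore closed in the air above it without moving it; I saw this in the pictures and went deeper.
- **First beacon lifts:** for the same reason, the first two lifts held the beacons only near the top edge of the lens (opening about 34.5 mm instead of 36). Both held. I gripped lower for the return.
- **Set-down heights:** on the tray and on the belt, contact came about 1 mm off the expected height. I set each piece down by force reading.

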